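Close a shaft-seal cartridge in the hand press

TASK

Build up the shaft-seal cartridge in the nest of the hand press's shuttle: first the housing, open end up, then the spacer bush upright in its bore, then the cover with its recess down over the top of the bush, leaving the seal ring where it is for now. Slide the loaded shuttle fully in under the ram, push the palm knob down to its stop so that the press drives bush and seal home and the cover closes on the housing, and let the knob spring back up, with the closed cartridge still in the nest under the ram.

Things in the scene. Friction and masses are not known exactly. Their poses are not given: they have to be found in the camera images.
- press: Grey cast C-frame hand press, fixed to the bench: base plate 270 x 130 x 16, column at the back, head overhanging at 125 to 180 above the bench. Origin on the bench straight below the ram's axis; its +x runs from the loading side (towards the robot) to the column, z up. The shuttle slides along this x. The head and palm knob reach 30 in front of the ram's axis.
- ram (a joint): Travel of the spring-returned ram, m: 0 = up (rest), 0.020 = down at its stop. About 4 N push it down alone, about 13 N while it drives the seal.
- knob_top (a point): Centre of the top of the black palm knob (53 mm across, domed, flat in the middle) on the ram; 240 mm above the bench at rest, moves down with the ram. The ram's round foot is 32 across, its face 100.6 above the bench at rest.
- shuttle (a joint): Travel of the shuttle, m: 0 = drawn right out for loading, 0.120 = fully in against its stop, nest under the ram. Moves along the press's +x with 3 N of friction and stays where it is left.
- nest (a point): Centre of the floor of the nest, a round pocket 64 across and 10 deep with a 2 mm chamfer, in the 84 x 84 steel block of the shuttle. The floor is 28 mm above the bench, the block's top 38. Moves with the shuttle.
- shuttle_knob (a point): Centre of the top of the upright black knob (23 across, 28 tall, top 68 mm above the bench) on the front of the shuttle, 95 mm in front of the nest's centre; pinch it from above and push to slide the shuttle.
- housing: Aluminium cup, 60 across, 30 tall, a narrow groove round it near the rim; bore 45 across, floor 6 thick, foot chamfered 2.4 mm. Origin at the centre of its underside, z out of the open end. A black seal ring 4 thick is started in the bore, its upper face 10 mm below the rim. Stands open end up.
- seal (a joint): How far the seal ring has been driven down the housing's bore, m: 0 = as started (upper face 10 mm below the rim), 0.010 = on the housing's floor. Tight: moves only under more than 9 N and stays where it is.
- spacer: Plain steel bush, 41 across, 24 tall, 14 mm hole, both ends alike with 2.5 mm chamfers. Origin at the centre of its underside, z along its axis. Stands upright. Standing on the seal ring as started it projects 14 mm above the housing's rim.
- spacer_mid (a point): Centre of the bush, halfway up.
- cover: Aluminium disc, 60 across, 10 thick, with a hub 24 across and 12 tall on top and a recess 45 across, 4 deep below, which fits over the bush. Origin at the centre of its underside, z up through the hub. Lies recess down. Set on the bush its underside is 40 above the housing's underside (10 above the rim); closed, it rests on the rim, 30 above.
Mind the look-alikes: they are no part of the job. Leave any turquoise look-alike of the spacer alone.

How it is judged:
By the outcome, as a careful person would: the job done as asked, in the order asked, and still so for the second after the job is handed in, with the robot touching nothing.
It also fails if it takes over 72 s, if anything falls off the work surface, if the arm or the gripper's body presses on something with over 40 N, if the wrist force passes 120 N, or if a joint passes its speed limit or range.

ROBOT

A 6-joint arm with a two-finger parallel gripper is mounted at the origin on a cart in front of the work surface, level with it; the furniture and walls round the work are solid. World frame = base frame: x ahead of the robot, y to its left, z up, the work surface at z = 0. Lengths are in m, angles in rad, forces in N, time in s.
With the tool pointing down it reaches from about 0.375 to 0.9 m from the base axis. Payload 3.1 kg.
Tool frame: the origin (TCP) lies on the centre line of the jaws, within the pads' length; the fingertips stand 25 mm ahead of it and the grasp point (between the pads) lies 6 mm ahead of it (manip.tips_ahead is the distance from the TCP to the fingertips, in m); z points along the fingers, y is the direction in which the jaws open and shut (so a half turn about z gives the same grasp; the last joint's range is limited). The gripper opens to 85 mm and grips with 20 to 120 N. Pads are 22 mm wide; open, the fingers measure 114 mm over their backs; the gripper's body (76 mm by 85 mm) begins 54 mm behind the grasp point. The pads swing forward as they close: fully open they stand 13 mm farther back than shut.
Start: joints at [1.113, 0.527, 1.433, -0, 1.181, -0.178], TCP at [0.172, 0.601, 0.256] pointing down, gripper open.
Joint ranges: [-3.08, 3.08], [-0.75, 2.2], [0.22, 2.44], [-1.43, 4.57], [0, 2.65], [-2.85, 2.85]. Speed limits (rad/s): [2.79, 2.79, 3.14, 3.14, 3.14, 3.14].

INTERFACE

Orientations are given as a unit quaternion [x, y, z, w].
In Python, from station import manip gives the robot as it stands.
- The arm moves only by the tool play_rows, never from a script. Its argument "steps" is a list that holds one entry, the list of rows, each a list of 6 numbers: the shift along the tool's x, y, z in m, then the turn, a rotation vector about the tool's x, y, z in degrees. In form: [[[x, y, z, rx, ry, rz], ...]]. A call has 1 to 10 rows; each row shifts and turns the commanded pose from where the row before left it, along the tool's axes as they then stand; what a row does not reach is not made up. A row lasts 1/8 s, in which the tool goes at most 62.5 mm and 10.7 degrees, less where a joint would pass 70% of its speed; a pose out of reach is approached as far as the arm can. A call is refused whole if a number of a shift passes 0.0625 or a number of a turn 10.7, either way. A call with a gripper value outside its range is refused whole. "fingers" is the opening, from 0 (shut) to 1 (fully open), set as the call begins (left out, the last holds). The fingers move at their own pace and stop on an object; "squeeze" is the grip in N (left out, the last holds). Time passes only in rows, so rows that do not move let the fingers close. It gives the time, the measured TCP pose, the force and the opening at its end, in the units of the state.
- manip.sense(): the state, without advancing time (a new reading comes with each control period).
- manip.snapshot(name): name is "side" or "top" or "wrist"; returns a dict with "img" (384x512x3 uint8, red, green, blue), "K" (3x3 intrinsics, pixels), "world_from_camera" (4x4, takes a point from camera to world coordinates). Camera axes: x right, y down, z forward; pixel columns grow to the right and rows downward; lengths in m; the calibration is good to about 2 mm. A picture is of the moment at which its call begins. There is no depth.
- manip.sign_off(): hands the job in, once; it reports no verdict.
Trained networks look in a picture, given as the dict that the camera call returned (one of the last four; its "shot" number tells which), for a name from the list of things; names that differ only in an ending like _2 or _b are one class to them, and where a whole thing is asked for, a point or a joint stands for the part that bears it (a point fixed in the world has none). Each returns a list of dicts, best first, with "score" (0 to 1); they miss things now and then, are a little off and sometimes report something else, mostly with a low value. They report only what shows in the picture. A call takes as long as a camera call. They do not tell look-alikes from the thing itself.
- manip.regions_of(label, picture): "pixels" (384x512 bool, what is visible of it) and "rect" ([left, top, right, bottom] in pixels, round what is visible of it).
- manip.pinpoint(label, picture): "point" ([column, row] in pixels: a listed point, or the origin of a listed thing).
The state is a dict: "t": time; "q": joint angles; "qd": joint speeds; "tau": joint torques, N m; "tcp_pos": TCP position; "tool_rot": TCP orientation; "force": force on the tool from outside, world axes, zero at the start; "ft_torque": the same for the moment, N m; "finger_gap": opening from 0.0 (shut) to 1.0 (fully open).
Only numpy, scipy, OpenCV 4.12 (cv2) and the standard library are available. Lean on these libraries where they do the work, as an engineer would, in place of code of your own. Each camera call takes 0.05 s, during which the arm holds its last target.

## Working session

There is one attempt and no reset: what is moved stays moved. The work goes in short steps, Python scripts to look and compute and a tool call to move; the robot and the scene stay as the last step left them, time stands still between calls to the robot, and variables do not carry over. Pictures are saved under pics/ and viewed, and the job is handed in when it is done.

Besides the shell and the picture viewer there is one more tool, called after ">>>" as name(argument=value, ...) on one line, values as JSON. play_rows: Moves the arm, as the interface text tells. Its arguments: {"type":"object","properties":{"steps":{"type":"array"},"fingers":{"type":"number"},"squeeze":{"type":"number"}},"required":["steps"]}

```bash
ls; mkdir -p pics; python3 - <<'E'
from station import manip
import cv2
s=manip.sense();print({k:s[k] for k in('t','tcp_pos','tool_rot','force','finger_gap')})
for n in("side","top","wrist"):
    p=manip.snapshot(n);cv2.imwrite(f"pics/{n}0.png",p["img"][:,:,::-1]);print(n,p["K"].tolist(),p["world_from_camera"].round(4).tolist())
    for l in["press","knob_top","nest","shuttle_knob","housing","spacer_mid","spacer","cover"]:
        print(l,[(round(d["score"],2),[round(float(v)) for v in d["point"]]) for d in manip.pinpoint(l,p)][:4])
E
```

```text
pics
{'t': 0.0, 'tcp_pos': array([0.17167169, 0.60027083, 0.2553501 ]), 'tool_rot': array([ 1.38944851e-01,  9.90299532e-01, -1.02631132e-03, -3.35403544e-04]), 'force': array([0.08486617, 0.06620399, 0.24930457]), 'finger_gap': 0.9978975064495537}
side [[442.28202832073663, 0.0, 259.0706863275285], [0.0, 442.28202832073663, 191.94686732006068], [0.0, 0.0, 1.0]] [[0.8475, -0.2788, 0.4517, 0.0314], [-0.5305, -0.4752, 0.702, -0.3814], [0.0189, -0.8345, -0.5506, 0.759], [0.0, 0.0, 0.0, 1.0]]
press [(0.88, [331, 261])]
knob_top [(0.56, [344, 180])]
nest [(0.66, [218, 285]), (0.58, [308, 280])]
shuttle_knob [(0.94, [286, 288])]
housing [(0.86, [222, 254])]
spacer_mid [(0.72, [259, 240]), (0.58, [162, 201])]
spacer [(0.7, [159, 201]), (0.51, [259, 242])]
cover [(0.87, [217, 284]), (0.74, [222, 254])]
top [[400.44540940174454, 0.0, 251.91230904579254], [0.0, 400.44540940174454, 189.16769382661215], [0.0, 0.0, 1.0]] [[-0.0036, -0.9933, 0.1157, 0.3734], [-1.0, 0.0027, -0.0075, 0.4081], [0.0072, -0.1157, -0.9933, 1.3932], [0.0, 0.0, 0.0, 1.0]]
press [(0.73, [302, 153])]
knob_top [(0.68, [308, 142])]
nest [(0.79, [314, 190]), (0.39, [253, 224])]
shuttle_knob [(0.86, [326, 213])]
housing [(0.55, [253, 223]), (0.41, [328, 213])]
spacer_mid [(0.54, [257, 194]), (0.41, [170, 239])]
spacer [(0.67, [168, 236]), (0.48, [256, 196])]
cover []
wrist [[339.29595474675097, 0.0, 256.7111468032451], [0.0, 339.29595474675097, 198.28097808005262], [0.0, 0.0, 1.0]] [[0.2745, 0.9279, 0.2523, 0.1061], [0.9616, -0.2654, -0.0703, 0.6185], [0.0017, 0.2619, -0.9651, 0.3727], [0.0, 0.0, 0.0, 1.0]]
press []
knob_top []
nest []
shuttle_knob []
housing []
spacer_mid [(0.69, [366, 305])]
spacer [(0.63, [360, 302])]
cover []
```

```bash
python3 - <<'E'
import cv2
for n in("side","top"):
    im=cv2.imread(f"pics/{n}0.png"); cv2.imwrite(f"pics/{n}0b.png",cv2.resize(im,(800,600),interpolation=cv2.INTER_CUBIC))
im=cv2.imread("pics/side0.png");cv2.imwrite("pics/side0c.png",cv2.resize(im[170:320,130:370],(800,500),interpolation=cv2.INTER_CUBIC))
im=cv2.imread("pics/top0.png");cv2.imwrite("pics/top0c.png",cv2.resize(im[110:260,150:350],(800,600),interpolation=cv2.INTER_CUBIC))
E
```

```text
(no output)
```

View pics/side0b.png

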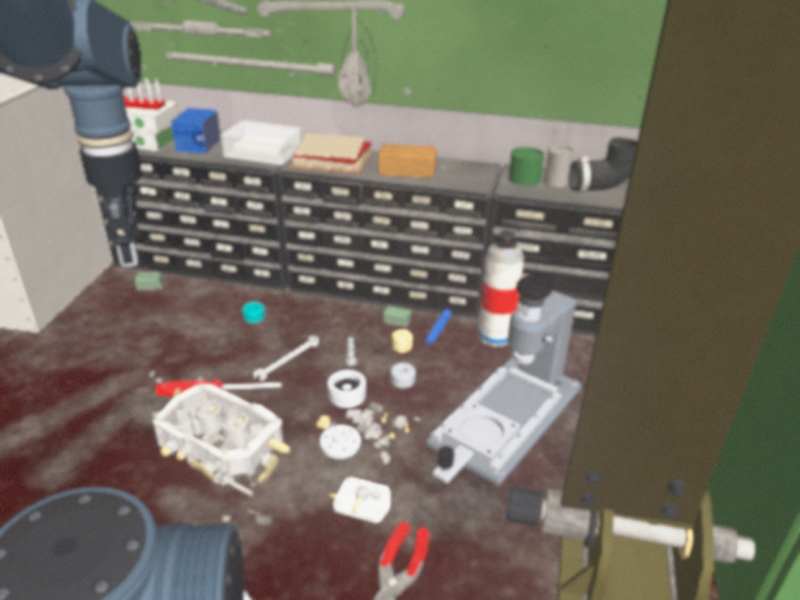

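View pics/side0c.png

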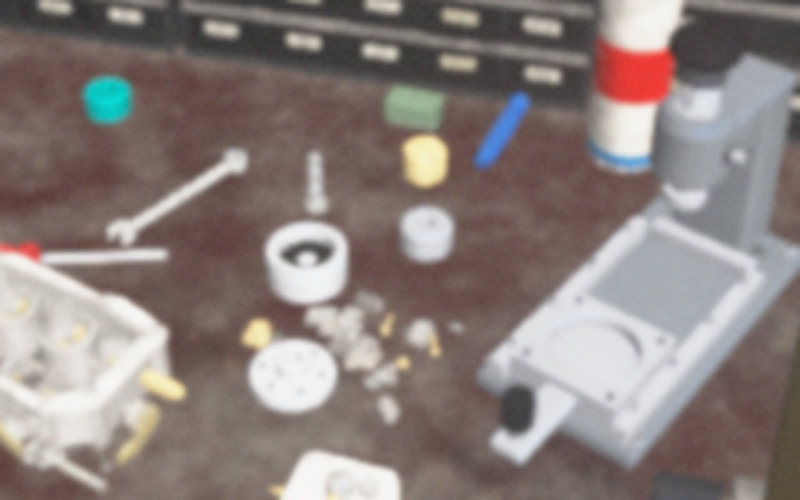

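View pics/top0c.png

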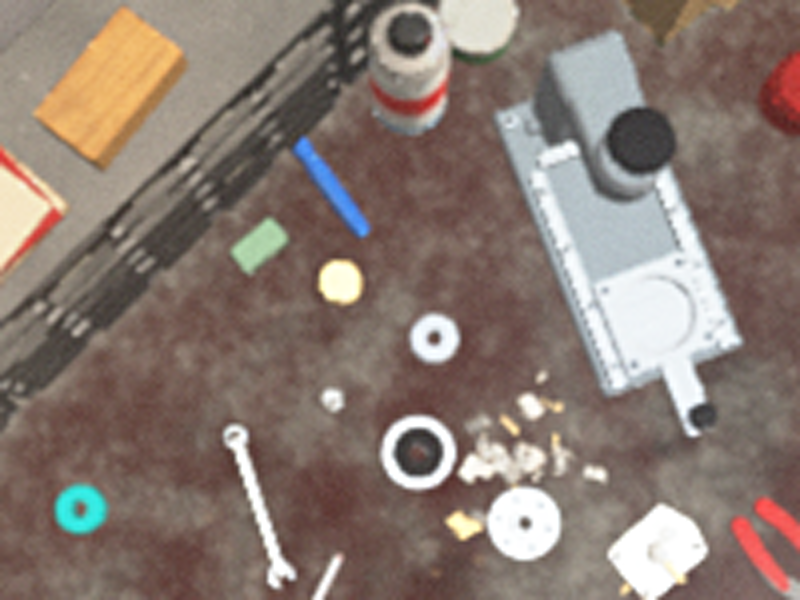

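View pics/wrist0.png

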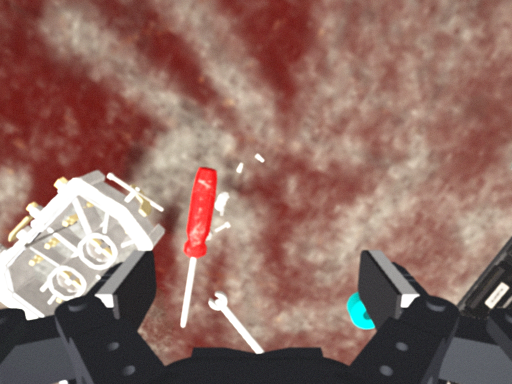

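View pics/top0b.png

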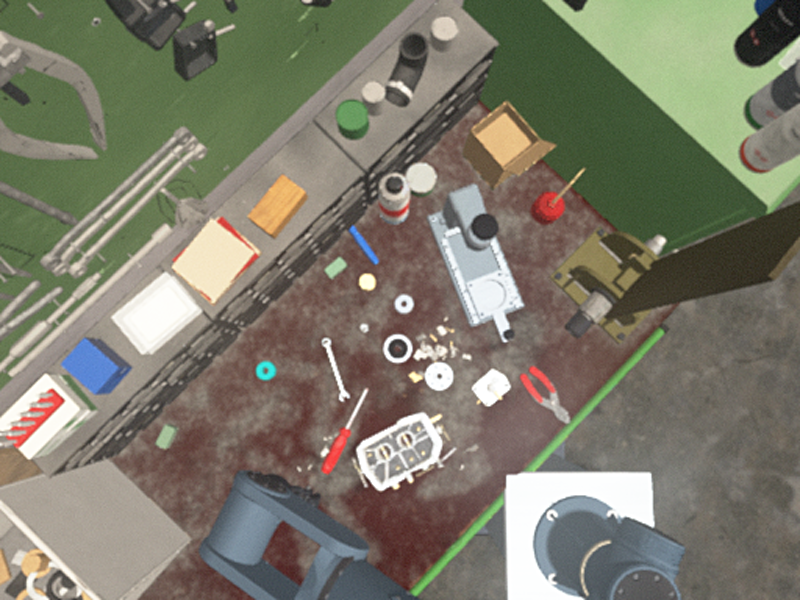

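```bash
cat > h.py <<'E'
import numpy as np, cv2
from scipy.spatial.transform import Rotation as R
from station import manip
def ray(p,uv):
    T=np.array(p["world_from_camera"]);K=np.array(p["K"])
    d=T[:3,:3]@np.linalg.inv(K)@np.array([uv[0],uv[1],1.0]);return T[:3,3],d/np.linalg.norm(d)
def onz(p,uv,z):
    o,d=ray(p,uv);return o+d*(z-o[2])/d[2]
def tri(obs):
    A=np.zeros((3,3));b=np.zeros(3)
    for p,uv in obs:
        o,d=ray(p,uv);M=np.eye(3)-np.outer(d,d);A+=M;b+=M@o
    x=np.linalg.solve(A,b)
    res=[np.linalg.norm((np.eye(3)-np.outer(d,d))@(x-o)) for o,d in(ray(p,uv) for p,uv in obs)]
    return x,np.max(res)
def proj(p,X):
    T=np.linalg.inv(np.array(p["world_from_camera"]));c=T[:3,:3]@np.array(X)+T[:3,3];u=np.array(p["K"])@c;return u[:2]/u[2]
def snap(n,f=None,crop=None,s=None):
    p=manip.snapshot(n)
    if f:
        im=p["img"][:,:,::-1]
        if crop: im=im[crop[1]:crop[3],crop[0]:crop[2]]
        if s: im=cv2.resize(im,None,fx=s,fy=s,interpolation=cv2.INTER_CUBIC)
        cv2.imwrite("pics/"+f,im)
    return p
def st():
    s=manip.sense();print("t",round(s["t"],2),"tcp",s["tcp_pos"].round(4),"rv",R.from_quat(s["tool_rot"]).as_matrix().round(3).tolist(),"F",s["force"].round(1),"gap",round(s["finger_gap"],3));return s
def go(target,yaw,s=None):
    """yaw: world angle of tool x axis projected (deg), tool z down. prints tool-frame shift total and turn"""
    s=s or manip.sense();Rm=R.from_quat(s["tool_rot"])
    c,si=np.cos(np.radians(yaw)),np.sin(np.radians(yaw))
    Rt=R.from_matrix(np.array([[c,si,0],[si,-c,0],[0,0,-1.0]]))
    print("shift tool mm",(Rm.inv().apply(np.array(target)-s["tcp_pos"])*1e3).round(1),"turn deg",np.degrees((Rm.inv()*Rt).as_rotvec()).round(2),"toolx yaw",np.degrees(np.arctan2(Rm.as_matrix()[1,0],Rm.as_matrix()[0,0])).round(1))
E
python3 - <<'E'
from h import *
a=snap("side");b=snap("top")
# known heights from text as prelim
for n,uvs,uvt,z in[("disc",(217,284),(281,241),.01),("house",(222,249),(255,223),.03),("spacer",(258,237),(258.5,194.5),.024),("shknob",(285,287),(326,213),.068),("knobtop",(341,183),(310,144),.24),("nest",(308,279),(315,189),.028),("turq",(162,198),(170,237),.024),("yel",(258,216),(235,180),.024)]:
    x,r=tri([(a,uvs),(b,uvt)]);print(n,x.round(4),round(r,4),onz(a,uvs,z).round(3),onz(b,uvt,z).round(3))
E
```

```text
disc [0.3559 0.2978 0.0047] 0.0007 [0.354 0.293 0.01 ] [0.355 0.299 0.01 ]
house [0.4174 0.3872 0.0189] 0.0006 [0.412 0.376 0.03 ] [0.417 0.388 0.03 ]
spacer [0.5156 0.3744 0.0259] 0.0017 [0.518 0.376 0.024] [0.514 0.375 0.024]
shknob [0.4471 0.1539 0.0729] 0.0002 [0.45  0.158 0.068] [0.448 0.153 0.068]
knobtop [0.6421 0.2273 0.2326] 0.0007 [0.633 0.219 0.24 ] [0.641 0.228 0.24 ]
nest [0.5326 0.181  0.0301] 0.0005 [0.534 0.182 0.028] [0.532 0.181 0.028]
turq [0.3713 0.676  0.0219] 0.0011 [0.371 0.673 0.024] [0.37  0.676 0.024]
yel [0.5663 0.4553 0.0233] 0.0015 [0.567 0.454 0.024] [0.565 0.456 0.024]
```

```bash
python3 - <<'E'
from h import *
st();go((.41,.29,.28),200)
E
```

```text
t 1.45 tcp [0.172  0.6008 0.2563] rv [[-0.961, 0.275, -0.0], [0.275, 0.961, -0.0], [0.0, -0.0, -1.0]] F [0.5 0.1 0.5] gap 1.001
shift tool mm [-314.4 -233.3  -23.7] turn deg [ -0.    -0.   -35.98] toolx yaw 164.0
```

>>> play_rows(steps=[[[-0.045,-0.0333,-0.0034,0,0,0],[-0.045,-0.0333,-0.0034,0,0,0],[-0.045,-0.0333,-0.0034,0,0,0],[-0.045,-0.0333,-0.0034,0,0,0],[-0.045,-0.0333,-0.0034,0,0,0],[-0.045,-0.0333,-0.0034,0,0,0],[-0.045,-0.0333,-0.0034,0,0,0],[0,0,0,0,0,-10.5],[0,0,0,0,0,-10.5],[0,0,0,0,0,-10.5]]], fingers=1, squeeze=40)

```text
t: 2.7
tcp_pos: [0.4109, 0.2897, 0.2803]
tool_rot: [-0.138, 0.99, 0.0, 0.0]
force: [-0.1, -0.3, -0.1]
finger_gap: 1.0
```

```bash
python3 - <<'E'
from h import *
import pickle
st()
p=snap("wrist","w1.png",None,1.5);st()
pickle.dump(p,open("w1.pkl","wb"))
for l in["nest","shuttle_knob","housing","spacer","cover"]:
        print(l,[(round(d["score"],2),[round(float(v)) for v in d["point"]]) for d in manip.pinpoint(l,p)][:3])
E
```

```text
t 2.7 tcp [0.4109 0.2897 0.2803] rv [[-0.962, -0.273, 0.0], [-0.273, 0.962, 0.0], [-0.0, 0.0, -1.0]] F [-0.1 -0.3 -0.1] gap 1.0
t 2.75 tcp [0.4108 0.2899 0.2803] rv [[-0.961, -0.277, 0.0], [-0.277, 0.961, 0.0], [-0.0, 0.0, -1.0]] F [-0.4  0.4  0. ] gap 1.003
nest [(0.56, [150, 249])]
shuttle_knob [(0.81, [114, 176])]
housing [(0.96, [334, 194])]
spacer [(0.8, [302, 265]), (0.25, [302, 271])]
cover [(0.74, [278, 123])]
```

View pics/w1.png

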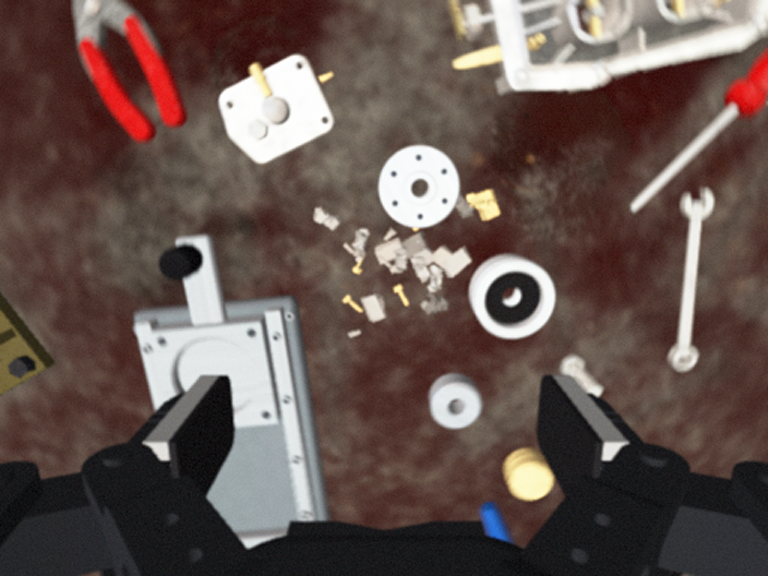

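```bash
python3 - <<'E'
import cv2,pickle
p=pickle.load(open("w1.pkl","rb"));im=p["img"][:,:,::-1]
import numpy as np
a=cv2.resize(im[90:160,245:315],(400,400),interpolation=cv2.INTER_CUBIC)
g=a.astype(float);g=np.clip((g-170)*3,0,255).astype('uint8')
cv2.imwrite("pics/w1c.png",np.hstack([a,g]))
b=cv2.resize(im[160:310,100:380],(800,430),interpolation=cv2.INTER_CUBIC);cv2.imwrite("pics/w1d.png",b)
E
```

```text
(no output)
```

View pics/w1c.png

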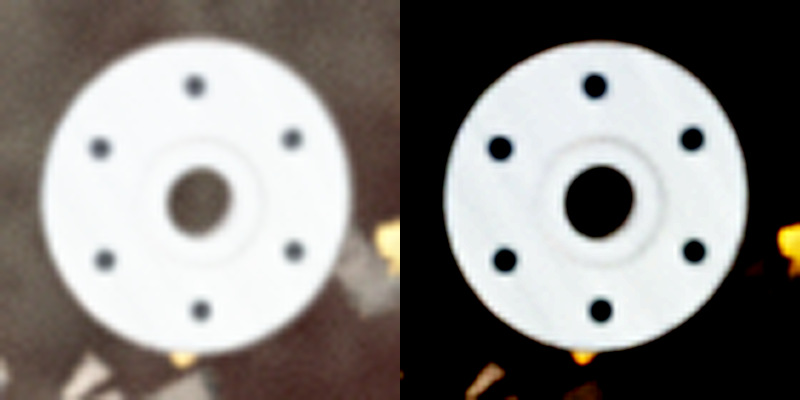

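View pics/w1d.png

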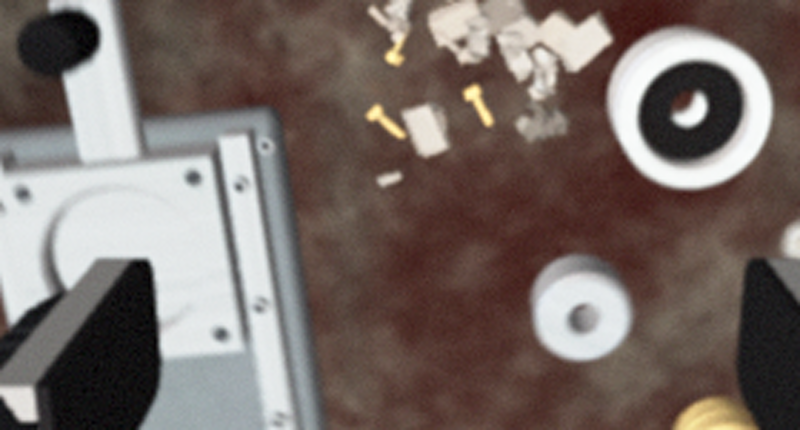

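```bash
python3 - <<'E'
from h import *
import pickle
p=pickle.load(open("w1.pkl","rb"))
g=cv2.cvtColor(p["img"],cv2.COLOR_RGB2GRAY)
def blob(x0,y0,x1,y1,th,lo=False):
    m=(g[y0:y1,x0:x1]>th).astype(np.uint8) if not lo else (g[y0:y1,x0:x1]<th).astype(np.uint8)
    c,_=cv2.findContours(m,cv2.RETR_EXTERNAL,cv2.CHAIN_APPROX_NONE);c=max(c,key=cv2.contourArea)
    e=cv2.fitEllipse(c);return np.array(e[0])+[x0,y0],e[1]
c,ax=blob(245,90,315,160,190);print("cover",c,ax,onz(p,c,.01).round(4))
c,ax=blob(305,165,375,230,190);print("house",c,ax,onz(p,c,.03).round(4))
c,ax=blob(320,178,363,220,70,True);print("seal",c,ax,onz(p,c,.02).round(4))
c,ax=blob(280,245,325,290,180);print("spacer",c,ax,onz(p,c,.024).round(4))
go((.4175,.388,.17),200)
E
```

```text
cover [278.81154251 123.99344254] (52.331298828125, 54.197227478027344) [0.3569 0.3008 0.01  ]
house [341.02376938 197.72496033] (52.09990692138672, 56.10734558105469) [0.4146 0.3897 0.03  ]
seal [341.29345894 198.1979866 ] (31.18634796142578, 36.13337326049805) [0.4169 0.3934 0.02  ]
spacer [302.91739082 269.67648506] (28.93848419189453, 32.36996841430664) [0.5133 0.3776 0.024 ]
shift tool mm [-32.7  92.5 110.2] turn deg [ 0.    0.01 -4.58] toolx yaw -164.6
```

>>> play_rows(steps=[[[-0.011,0.031,0.037,0,0,0],[-0.011,0.031,0.037,0,0,0],[-0.011,0.031,0.036,0,0,0],[0,0,0,0,0,-4.6],[0,0,0,0,0,0]]])

```text
t: 3.62
tcp_pos: [0.4172, 0.3888, 0.1693]
tool_rot: [-0.174, 0.985, -0.0, -0.001]
force: [-1.0, 0.2, 0.5]
finger_gap: 0.998
```

```bash
python3 - <<'E'
from h import *
import pickle
st()
p=snap("wrist","w2.png",None,1.5)
pickle.dump(p,open("w2.pkl","wb"))
g=cv2.cvtColor(p["img"],cv2.COLOR_RGB2GRAY)
E
```

```text
t 3.62 tcp [0.4172 0.3888 0.1693] rv [[-0.939, -0.343, -0.001], [-0.343, 0.939, -0.001], [0.001, -0.0, -1.0]] F [-1.   0.2  0.5] gap 0.998
```

View pics/w2.png

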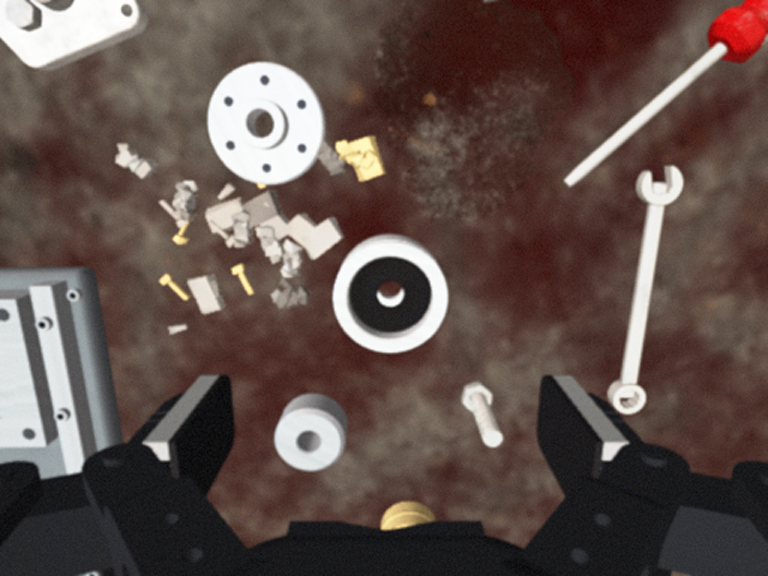

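```bash
python3 - <<'E'
from h import *
import pickle
p1=pickle.load(open("w1.pkl","rb"));p=pickle.load(open("w2.pkl","rb"))
g=cv2.cvtColor(p["img"],cv2.COLOR_RGB2GRAY)
def blob(x0,y0,x1,y1,th,lo=False,out=True):
    m=(g[y0:y1,x0:x1]>th).astype(np.uint8) if not lo else (g[y0:y1,x0:x1]<th).astype(np.uint8)
    c,_=cv2.findContours(m,cv2.RETR_EXTERNAL,cv2.CHAIN_APPROX_NONE);c=max(c,key=cv2.contourArea)
    e=cv2.fitEllipse(c);return np.array(e[0])+[x0,y0],e[1]
for th in(150,200):
  c,ax=blob(218,152,305,240,th);print("house",c,ax,onz(p,c,.03).round(4),onz(p,c,.026).round(4))
c2,ax=blob(228,168,292,225,70,True);print("seal",c2,ax,onz(p,c2,.02).round(4))
print("tri rim",tri([(p1,(341.0,197.7)),(p,c)]))
print("tri seal",tri([(p1,(341.3,198.2)),(p,c2)]))
c,ax=blob(178,260,235,320,180);print("spacer",c,ax,onz(p,c,.024).round(4))
c,ax=blob(135,38,220,126,190);print("cover",c,ax,onz(p,c,.01).round(4))
E
```

```text
house [259.60100555 196.25717163] (75.48217010498047, 77.24664306640625) [0.4157 0.3913 0.03  ] [0.4166 0.3917 0.026 ]
house [259.51820374 196.83359909] (74.02716827392578, 75.66860961914062) [0.4161 0.3914 0.03  ] [0.4171 0.3918 0.026 ]
seal [259.47404861 196.05513   ] (48.474979400634766, 52.90938949584961) [0.418  0.3922 0.02  ]
tri rim (array([0.41652839, 0.39172017, 0.02453516]), np.float64(0.0009481799041838797))
tri seal (array([0.41605743, 0.39143749, 0.02642538]), np.float64(0.0003647945049677805))
spacer [204.57430267 292.35829926] (39.45002746582031, 44.20159912109375) [0.5141 0.377  0.024 ]
cover [176.43783188  81.87955475] (74.66886901855469, 81.41592407226562) [0.357  0.3016 0.01  ]
```

```bash
python3 - <<'E'
from h import *
print(manip.tips_ahead);go((.4165,.3915,.085),232);go((.4165,.3915,.040),232)
E
```

```text
0.025
shift tool mm [-0.  3. 85.] turn deg [-0.000e+00 -1.000e-02 -3.198e+01] toolx yaw -160.0
shift tool mm [ -0.   3. 130.] turn deg [-0.000e+00 -1.000e-02 -3.198e+01] toolx yaw -160.0
```

>>> play_rows(steps=[[[0,0.003,0,0,0,0],[0,0,0.025,0,0,-10.7],[0,0,0.03,0,0,-10.7],[0,0,0.03,0,0,-10.6],[0,0,0.03,0,0,0],[0,0,0.015,0,0,0],[0,0,0,0,0,0]]], fingers=1)

```text
t: 4.55
tcp_pos: [0.4164, 0.3911, 0.0398]
tool_rot: [-0.439, 0.898, -0.0, -0.001]
force: [-0.5, 0.8, -0.1]
finger_gap: 1.0
```

```bash
python3 - <<'E'
from h import *
st()
p=snap("side","s3.png",(150,180,310,300),5)
p=snap("wrist","w3.png",None,1.5)
E
```

```text
t 4.55 tcp [0.4164 0.3911 0.0398] rv [[-0.615, -0.789, -0.001], [-0.789, 0.615, -0.001], [0.001, 0.0, -1.0]] F [-0.5  0.8 -0.1] gap 1.0
```

View pics/w3.png

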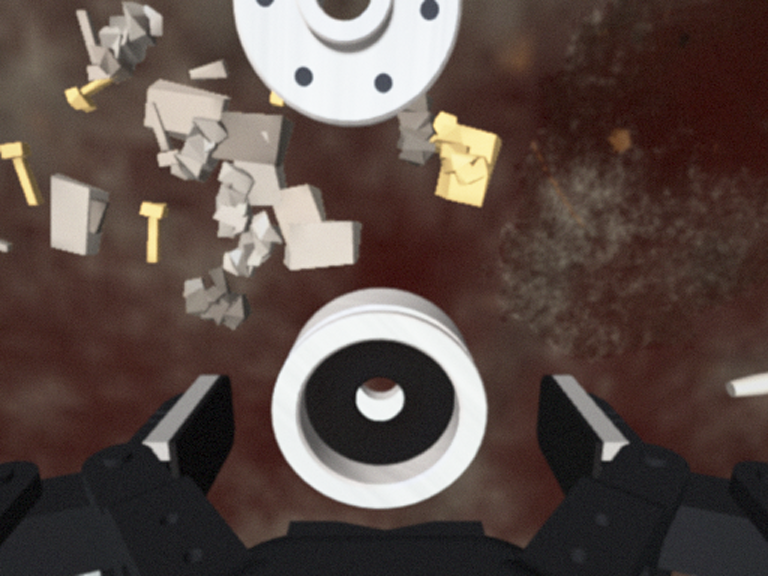

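View pics/s3.png

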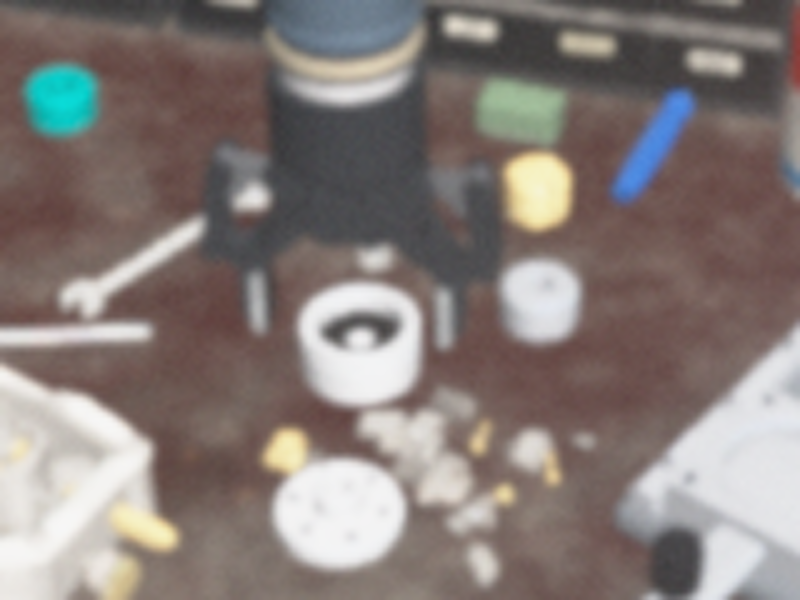

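```bash
python3 - <<'E'
from h import *
p=snap("side")
for s,uv in((-1,(239,249)),(1,(202,246))):
    b=np.array([.4164,.3911])+s*.046*np.array([-.789,.615])
    for z in(.01,.02,.03,.04): print(s,z,proj(p,(*b,z)).round(1),uv)
E
```

```text
-1 0.01 [238.7 252.5] (239, 249)
-1 0.02 [238.6 249.5] (239, 249)
-1 0.03 [238.6 246.4] (239, 249)
-1 0.04 [238.6 243.4] (239, 249)
1 0.01 [203.  249.5] (202, 246)
1 0.02 [202.8 246.5] (202, 246)
1 0.03 [202.6 243.5] (202, 246)
1 0.04 [202.4 240.4] (202, 246)
```

>>> play_rows(steps=[[[0,0,0,0,0,0],[0,0,0,0,0,0],[0,0,0,0,0,0],[0,0,0,0,0,0],[0,0,0,0,0,0]]], fingers=0, squeeze=50)

```text
t: 5.32
tcp_pos: [0.4173, 0.3916, 0.0419]
tool_rot: [-0.44, 0.898, -0.0, 0.001]
force: [0.7, -0.5, 8.1]
finger_gap: 0.669
```

```bash
python3 - <<'E'
from h import *
st()
p=snap("side","s4.png",(150,180,310,300),5)
p=snap("wrist","w4.png",None,1.5)
E
```

```text
t 5.33 tcp [0.4173 0.3916 0.0419] rv [[-0.613, -0.79, 0.002], [-0.79, 0.613, 0.001], [-0.002, -0.001, -1.0]] F [ 0.7 -0.5  8.1] gap 0.669
```

View pics/w4.png

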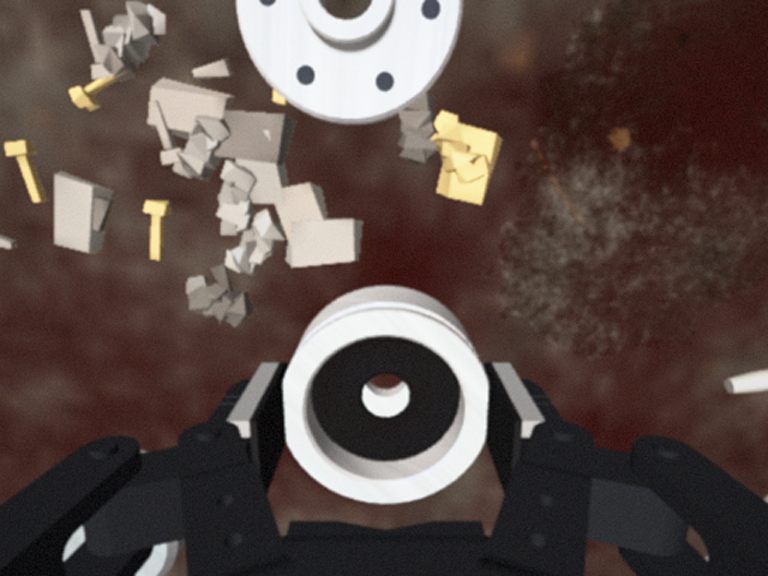

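View pics/s4.png

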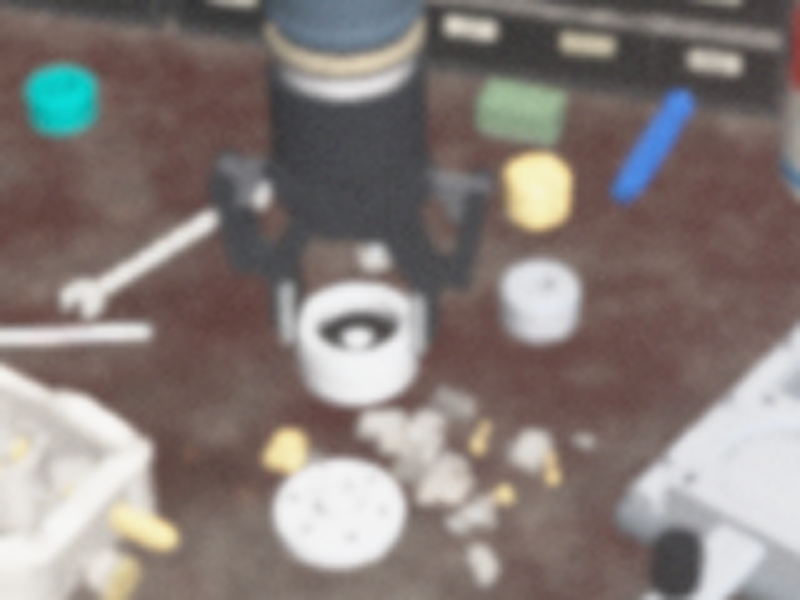

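```bash
python3 - <<'E'
from h import *
go((.53,.277,.20),200); go((.4173,.3916,.1),232)
s=manip.sense();Rm=R.from_quat(s["tool_rot"]);print(Rm.inv().apply([.53-.4173,.277-.3916,0.1])*1e3)
E
```

```text
shift tool mm [  21.  -159.5 -157.9] turn deg [-3.000e-02  1.400e-01  3.216e+01] toolx yaw -127.8
shift tool mm [ -0.1  -0.1 -58.1] turn deg [-0.07  0.13  0.16] toolx yaw -127.8
[  21.13399749 -159.42958816  -99.84994026]
```

>>> play_rows(steps=[[[0,0,-0.03,0,0,0],[0,0,-0.048,0,0,0],[0.005,-0.04,-0.02,0,0,0],[0.005,-0.04,-0.02,0,0,0],[0.005,-0.04,-0.02,0,0,0],[0.005,-0.04,-0.02,0,0,0],[0,0,0,0,0,10.7],[0,0,0,0,0,10.7],[0,0,0,0,0,10.7],[0,0,0,0,0,0]]])

```text
t: 6.68
tcp_pos: [0.5301, 0.2771, 0.198]
tool_rot: [-0.175, 0.985, -0.0, -0.0]
force: [1.4, 0.5, -1.7]
finger_gap: 0.666
```

```bash
python3 - <<'E'
from h import *
import pickle
st()
p=snap("wrist","w5.png",None,1.5);pickle.dump(p,open("w5.pkl","wb"))
for l in["nest","shuttle_knob","knob_top"]:
        print(l,[(round(d["score"],2),[round(float(v),1) for v in d["point"]]) for d in manip.pinpoint(l,p)][:3])
E
```

```text
t 6.67 tcp [0.5301 0.2771 0.198 ] rv [[-0.939, -0.344, -0.001], [-0.344, 0.939, -0.0], [0.001, 0.0, -1.0]] F [ 1.4  0.5 -1.7] gap 0.666
nest [(0.86, [156.5, 160.4])]
shuttle_knob [(0.69, [127.6, 27.4])]
knob_top []
```

View pics/w5.png

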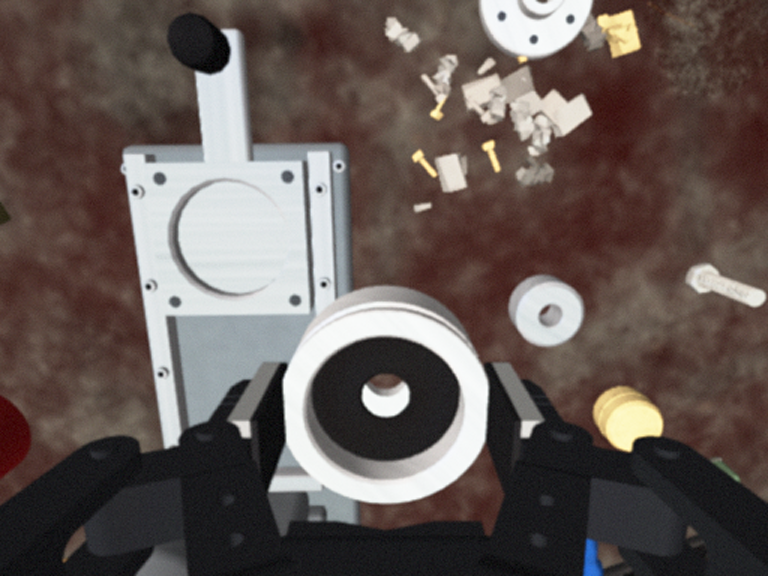

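```bash
python3 - <<'E'
from h import *
import pickle
p=pickle.load(open("w5.pkl","rb"));b=snap("top","t5.png",(280,130,350,230),8)
im=p["img"][:,:,::-1];cv2.imwrite("pics/w5c.png",cv2.resize(im[90:220,75:235],None,fx=5,fy=5,interpolation=cv2.INTER_CUBIC)[:600,:800])
S=[np.array(q)/1.5 for q in((160,178),(288,176),(295,299),(175,301))]
W=[onz(p,q,.038) for q in S];print(np.round(W,4).tolist());c=np.mean(W,0);print("centre",c.round(4))
d=(W[3]-W[0])+(W[2]-W[1]);print("axis deg",np.degrees(np.arctan2(d[1],d[0])))
d=(W[0]-W[1])+(W[3]-W[2]);print("axis perp deg",np.degrees(np.arctan2(d[1],d[0]))+90)
print("nest",onz(p,(156.5,160.4),.028),"knob",onz(p,np.array((198,43))/1.5,.066))
E
```

```text
[[0.5157, 0.1458, 0.038], [0.4914, 0.209, 0.038], [0.5544, 0.2328, 0.038], [0.5788, 0.1697, 0.038]]
centre [0.5351 0.1893 0.038 ]
axis deg 20.6911444281399
axis perp deg 21.098505583456813
nest [0.53667489 0.18971996 0.028     ] knob [0.44751608 0.15876319 0.066     ]
```

View pics/w5c.png

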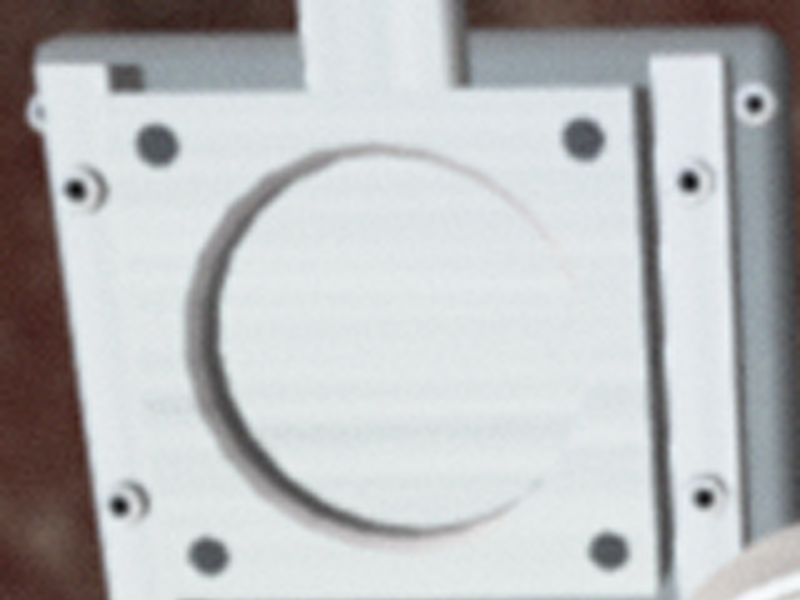

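View pics/t5.png

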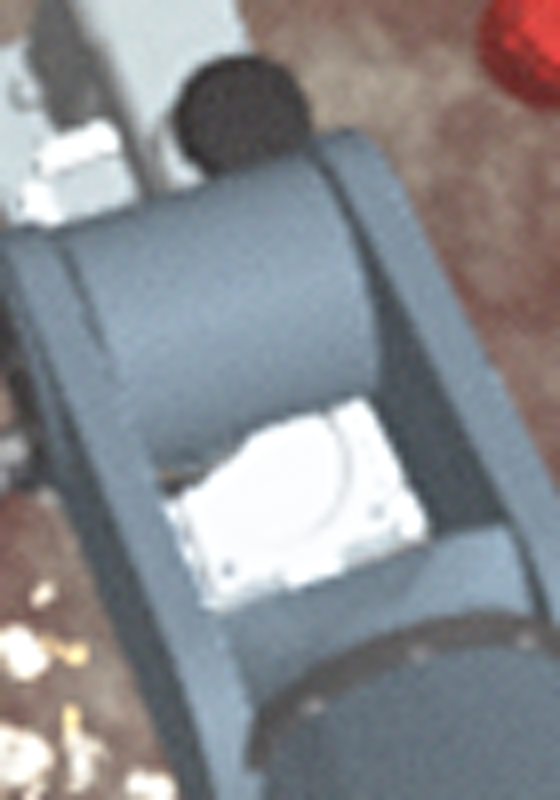

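```bash
python3 - <<'E'
from h import *
import pickle
p=pickle.load(open("w5.pkl","rb"))
g=cv2.cvtColor(p["img"],cv2.COLOR_RGB2GRAY)
# black seal outer contour & rim outer
x0,y0,x1,y1=195,215,320,320
m=(g[y0:y1,x0:x1]<60).astype(np.uint8);m[:, :8]=0;m[:,-8:]=0
n,l,stt,cc=cv2.connectedComponentsWithStats(m)
for i in range(1,n):
    if stt[i,4]>300: print(stt[i],cc[i]+[x0,y0])
lab=l[int(236-y0),int(257-x0)];print(lab)
c,_=cv2.findContours((l==lab).astype(np.uint8),cv2.RETR_EXTERNAL,cv2.CHAIN_APPROX_NONE);c=max(c,key=cv2.contourArea)
e=cv2.fitEllipse(c);sc=np.array(e[0])+[x0,y0];print("seal",sc,e[1])
T=np.array(p["world_from_camera"])
s=manip.sense();tcp=s["tcp_pos"];Rm=R.from_quat(s["tool_rot"])
print("seal in tool mm",Rm.inv().apply(onz(p,sc,.198-.0419+.02)-tcp)*1e3)
# rim outer by hand 
for uv in((386/1.5,404/1.5),): print("rim in tool",Rm.inv().apply(onz(p,uv,.186)-tcp)*1e3)
print("cam in tool",Rm.inv().apply(T[:3,3]-tcp)*1e3)
E
```

```text
[  13   10   98   82 5434] [256.2478837  265.48454177]
3
seal [256.31864929 265.2933197 ] (80.38232421875, 96.37294006347656)
seal in tool mm [ 0.20471006  0.20031777 21.95380753]
rim in tool [ 3.27557339  0.61201823 12.05449583]
cam in tool [ 6.88454001e+01  3.13024264e-02 -1.16395437e+02]
```

```bash
python3 - <<'E'
from h import *
go((.5358,.1895,.105),201)
E
```

```text
shift tool mm [ 25.1 -84.3  93.1] turn deg [-0.   -0.01 -0.88] toolx yaw -159.9
```

>>> play_rows(steps=[[[0.01,-0.034,0.017,0,0,0],[0.01,-0.034,0.025,0,0,0],[0.005,-0.016,0.031,0,0,-0.9],[0,0,0.02,0,0,0],[0,0,0,0,0,0]]])

```text
t: 7.55
tcp_pos: [0.5348, 0.1894, 0.1037]
tool_rot: [-0.182, 0.983, 0.0, -0.002]
force: [-0.7, 0.6, -1.3]
finger_gap: 0.665
```

```bash
python3 - <<'E'
from h import *
import pickle
st()
p=snap("wrist","w6.png",None,1.5);pickle.dump(p,open("w6.pkl","wb"))
go((.5358,.1895,.0695),201)
E
```

```text
t 7.55 tcp [0.5348 0.1894 0.1037] rv [[-0.934, -0.357, -0.004], [-0.357, 0.934, -0.0], [0.004, 0.001, -1.0]] F [-0.7  0.6 -1.3] gap 0.665
shift tool mm [-0.  -0.3 35.3] turn deg [ 0.01 -0.06 -0.04] toolx yaw -159.0
```

View pics/w6.png

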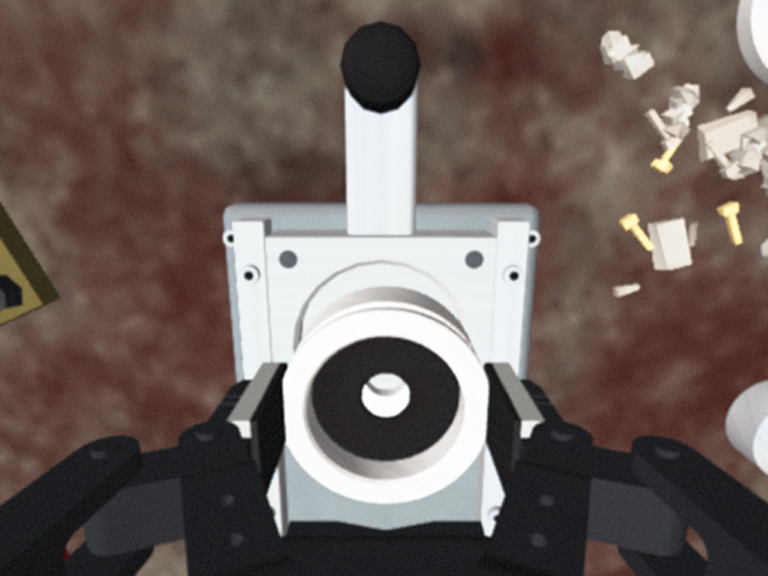

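```bash
python3 - <<'E'
from h import *
import pickle
p=pickle.load(open("w6.pkl","rb"))
g=cv2.cvtColor(p["img"],cv2.COLOR_RGB2GRAY)
def dk(u,v,r=8,th=150):
    x0,y0=int(u/1.5)-r,int(v/1.5)-r;w=np.clip(th-g[y0:y0+2*r,x0:x0+2*r].astype(float),0,None)
    yy,xx=np.mgrid[0:2*r,0:2*r];return np.array([(w*xx).sum()/w.sum()+x0,(w*yy).sum()/w.sum()+y0])
S=[dk(288,259),dk(474,259)];print(S)
W=[onz(p,s,.038) for s in S];print(W,np.linalg.norm(W[0]-W[1]))
m=(W[0]+W[1])/2;a=np.radians(20.9);n=m+.0338*np.array([np.cos(a),np.sin(a),0]);print("nest",n)
d=W[0]-W[1];print(np.degrees(np.arctan2(d[1],d[0]))+90)
print("knob",onz(p,np.array((381,60))/1.5,.068))
go((n[0]+.0005,n[1],.0695),201)
E
```

```text
[array([191.81580259, 172.42248255]), array([315.87354037, 172.57291925])]
[array([0.51578917, 0.14483039, 0.038     ]), array([0.49167833, 0.20804499, 0.038     ])] 0.0676566211629956
nest [0.53530986 0.18849544 0.038     ]
20.877478493751042
knob [0.44645039 0.1548448  0.068     ]
shift tool mm [ 0.3 -1.3 35.3] turn deg [ 0.01 -0.06 -0.04] toolx yaw -159.0
```

>>> play_rows(steps=[[[0,-0.0012,0.01,0,0,0],[0,0,0.012,0,0,0],[0,0,0.007,0,0,0],[0,0,0.005,0,0,0],[0,0,0,0,0,0]]])

```text
t: 8.22
tcp_pos: [0.5361, 0.1887, 0.0707]
tool_rot: [-0.182, 0.983, 0.0, -0.0]
force: [0.3, -0.5, -2.4]
finger_gap: 0.667
```

>>> play_rows(steps=[[[0,0,0.0012,0,0,0],[0,0,0,0,0,0]]])

```text
t: 8.48
tcp_pos: [0.5364, 0.1887, 0.0701]
tool_rot: [-0.182, 0.983, -0.0, 0.0]
force: [-0.5, -0.1, -2.2]
finger_gap: 0.663
```

>>> play_rows(steps=[[[0,0,0,0,0,0],[0,0,0,0,0,0],[0,0,0,0,0,0],[0,0,-0.02,0,0,0],[0,0,-0.04,0,0,0],[0,0,-0.04,0,0,0],[0,0,0,0,0,0]]], fingers=1)

```text
t: 9.35
tcp_pos: [0.5385, 0.1891, 0.1733]
tool_rot: [-0.182, 0.983, -0.0, 0.004]
force: [-0.1, 0.2, 0.1]
finger_gap: 1.0
```

```bash
python3 - <<'E'
from h import *
import pickle
st()
p=snap("wrist","w7.png",None,1.5);pickle.dump(p,open("w7.pkl","wb"))
go((.5141,.377,.15),201)
E
```

```text
t 9.35 tcp [0.5385 0.1891 0.1733] rv [[-0.934, -0.357, 0.008], [-0.357, 0.934, 0.001], [-0.008, -0.002, -1.0]] F [-0.1  0.2  0.1] gap 1.0
shift tool mm [-45.6 184.   21.5] turn deg [-0.05  0.21 -0.07] toolx yaw -159.1
```

View pics/w7.png

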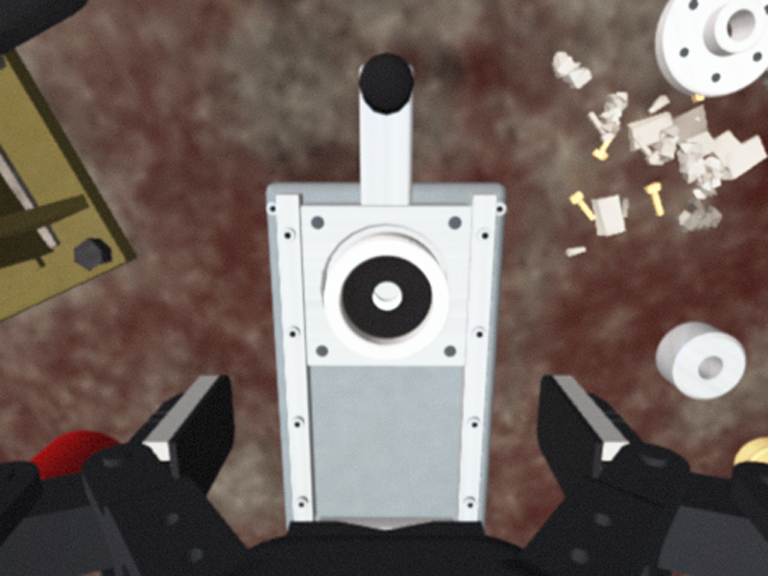

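```bash
cat >> h.py <<'E'
def ell(p,x0,y0,x1,y1,th,lo=False):
    g=cv2.cvtColor(p["img"],cv2.COLOR_RGB2GRAY)[y0:y1,x0:x1]
    m=((g<th) if lo else (g>th)).astype(np.uint8)
    c,_=cv2.findContours(m,cv2.RETR_EXTERNAL,cv2.CHAIN_APPROX_NONE);c=max(c,key=cv2.contourArea)
    e=cv2.fitEllipse(c);return np.array(e[0])+[x0,y0],np.round(e[1],1)
E
python3 - <<'E'
from h import *
import pickle
p=pickle.load(open("w7.pkl","rb"))
im=p["img"][:,:,::-1];c=im[145:245,210:305];cv2.imwrite("pics/w7c.png",cv2.resize(c,None,fx=6,fy=6,interpolation=cv2.INTER_CUBIC))
e=ell(p,222,165,296,230,70,True);print("seal visible",e,onz(p,e[0],.048))
# expected circles
for X,r,z in(((.5353,.1885),.0225,.058),((.5353,.1885),.030,.058)):
    pts=[proj(p,(X[0]+r*np.cos(t),X[1]+r*np.sin(t),z)) for t in np.linspace(0,6.28,60)]
    pts=np.array(pts);print(r,pts.min(0).round(1),pts.max(0).round(1))
g=cv2.cvtColor(p["img"],cv2.COLOR_RGB2GRAY);print(g[197,210:306].tolist());print(g[145:246,258].tolist())
E
```

```text
seal visible (array([257.3386879 , 197.61116409]), array([52.8, 57.5])) [0.5361222  0.18915803 0.048     ]
0.0225 [225.2 168.7] [288.6 229.8]
0.03 [214.6 157.9] [299.2 239.4]
[244, 244, 242, 238, 201, 194, 245, 253, 253, 252, 252, 252, 253, 253, 253, 241, 198, 134, 75, 43, 36, 34, 34, 36, 40, 34, 39, 41, 36, 42, 43, 37, 40, 37, 42, 38, 38, 68, 178, 246, 236, 206, 206, 231, 238, 241, 243, 243, 243, 242, 242, 242, 238, 236, 240, 248, 251, 204, 94, 41, 36, 38, 32, 40, 41, 42, 40, 42, 36, 36, 36, 39, 43, 38, 44, 35, 38, 100, 204, 249, 253, 253, 253, 253, 253, 253, 253, 254, 253, 245, 240, 244, 244, 243, 244, 245]
[243, 241, 241, 230, 206, 214, 237, 243, 237, 214, 187, 187, 215, 235, 241, 250, 253, 253, 253, 254, 253, 254, 254, 253, 238, 153, 61, 38, 37, 40, 39, 38, 36, 42, 39, 44, 39, 44, 40, 34, 38, 50, 112, 204, 243, 243, 243, 243, 242, 243, 244, 243, 243, 237, 223, 217, 243, 253, 254, 254, 255, 218, 95, 35, 37, 35, 37, 44, 35, 40, 37, 35, 43, 41, 40, 42, 37, 39, 38, 58, 99, 155, 178, 182, 203, 232, 248, 251, 252, 252, 251, 252, 252, 252, 250, 245, 244, 239, 226, 195, 184]
```

View pics/w7c.png

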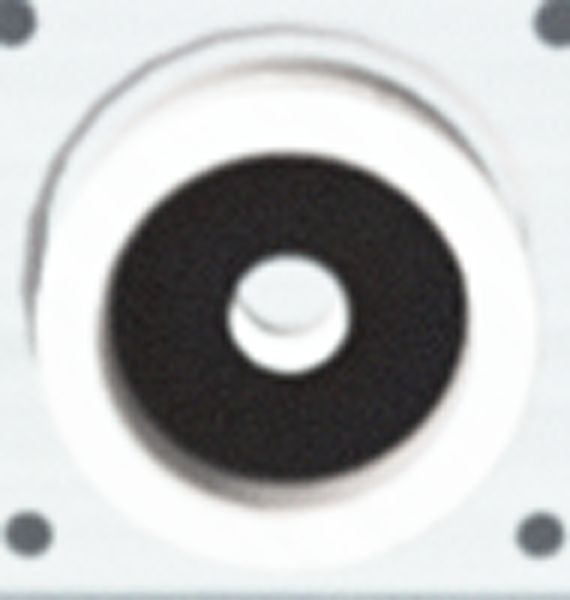

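>>> play_rows(steps=[[[-0.011,0.046,0.005,0,0,0],[-0.011,0.046,0.005,0,0,0],[-0.011,0.046,0.005,0,0,0],[-0.011,0.046,0.006,0,0,0],[0,0,0,0,0,0],[0,0,0,0,0,0]]])

```text
t: 10.15
tcp_pos: [0.5107, 0.3756, 0.1475]
tool_rot: [-0.182, 0.983, -0.001, -0.001]
force: [-0.1, -0.2, -0.2]
finger_gap: 0.999
```

```bash
python3 - <<'E'
from h import *
import pickle
st()
p=snap("wrist","w8.png",None,1.5);pickle.dump(p,open("w8.pkl","wb"))
for th in(150,190,215):
    e=ell(p,215,150,305,245,th);print(th,e,onz(p,e[0],.024))
E
```

```text
t 10.15 tcp [0.5107 0.3756 0.1475] rv [[-0.934, -0.358, -0.003], [-0.358, 0.934, -0.002], [0.003, -0.001, -1.0]] F [-0.1 -0.2 -0.2] gap 0.999
150 (array([255.97477722, 207.86859894]), array([52.8, 55.3])) [0.51427707 0.37695301 0.024     ]
190 (array([255.36985397, 208.37217331]), array([50.7, 52.7])) [0.51479963 0.37667472 0.024     ]
215 (array([255.16771698, 208.8037796 ]), array([49.1, 51.1])) [0.51516411 0.37665428 0.024     ]
```

View pics/w8.png

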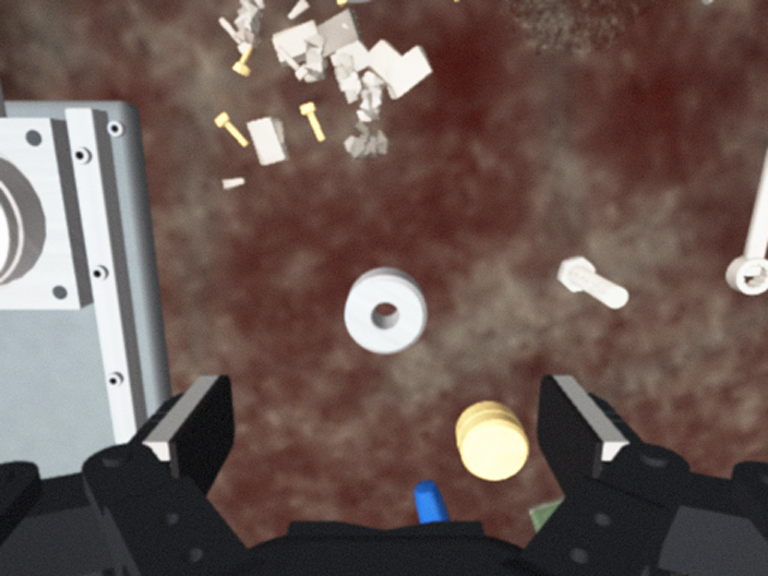

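```bash
python3 - <<'E'
from h import *
go((.515,.3767,.039),201)
p=snap("side")
for s,uv in((-1,(234.3,251)),(1,(208,248.5))):
    b=np.array([.4173,.3916])+s*.033*np.array([-.79,.613])
    for z in(.01,.015,.02,.03): print(s,z,proj(p,(*b,z)).round(1),uv)
E
```

```text
shift tool mm [ -4.4   0.2 108.9] turn deg [-0.04 -0.13 -0.11] toolx yaw -159.1
-1 0.01 [233.8 251.8] (234.3, 251)
-1 0.015 [233.8 250.3] (234.3, 251)
-1 0.02 [233.8 248.8] (234.3, 251)
-1 0.03 [233.7 245.8] (234.3, 251)
1 0.01 [208.3 249.7] (208, 248.5)
1 0.015 [208.2 248.2] (208, 248.5)
1 0.02 [208.1 246.7] (208, 248.5)
1 0.03 [207.9 243.7] (208, 248.5)
```

>>> play_rows(steps=[[[-0.0045,0,0.03,0,0,0],[0,0,0.045,0,0,0],[0,0,0.02,0,0,0],[0,0,0.011,0,0,0],[0,0,0,0,0,0]]])

```text
t: 10.88
tcp_pos: [0.5161, 0.3776, 0.0429]
tool_rot: [-0.181, 0.983, -0.0, -0.0]
force: [-0.0, 0.2, 0.5]
finger_gap: 0.999
```

>>> play_rows(steps=[[[0,0,0,0,0,0],[0,0,0,0,0,0],[0,0,0,0,0,0],[0,0,0,0,0,0],[0,0,0,0,0,0],[0,0,0,0,0,0]]], fingers=0, squeeze=50)

```text
t: 11.62
tcp_pos: [0.5163, 0.3782, 0.0446]
tool_rot: [-0.182, 0.983, 0.0, 0.001]
force: [-0.0, -0.6, 6.2]
finger_gap: 0.429
```

```bash
python3 - <<'E'
from h import *
import pickle
st()
p=snap("wrist","w9.png",None,1.5);pickle.dump(p,open("w9.pkl","wb"))
p=snap("side","s9.png",(190,170,330,275),5.7);pickle.dump(p,open("s9.pkl","wb"))
E
```

```text
t 11.62 tcp [0.5163 0.3782 0.0446] rv [[-0.934, -0.357, 0.002], [-0.357, 0.934, 0.001], [-0.002, -0.0, -1.0]] F [-0.  -0.6  6.2] gap 0.429
```

View pics/w9.png

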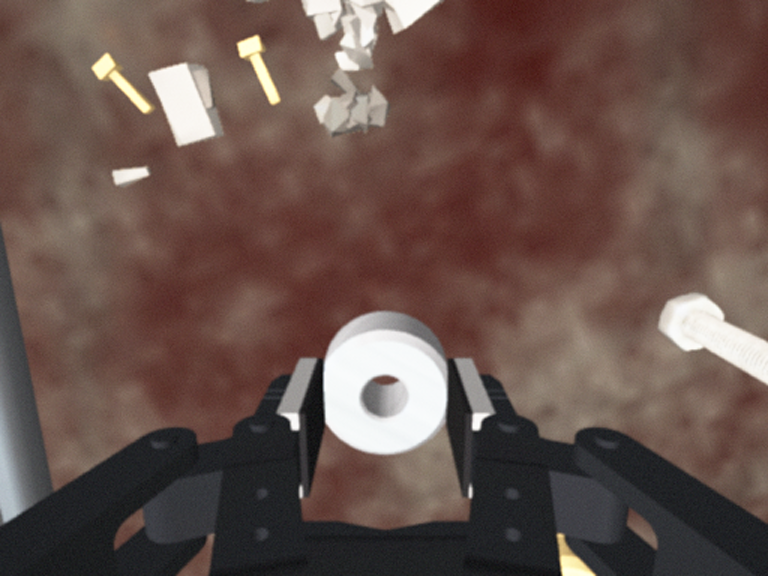

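View pics/s9.png

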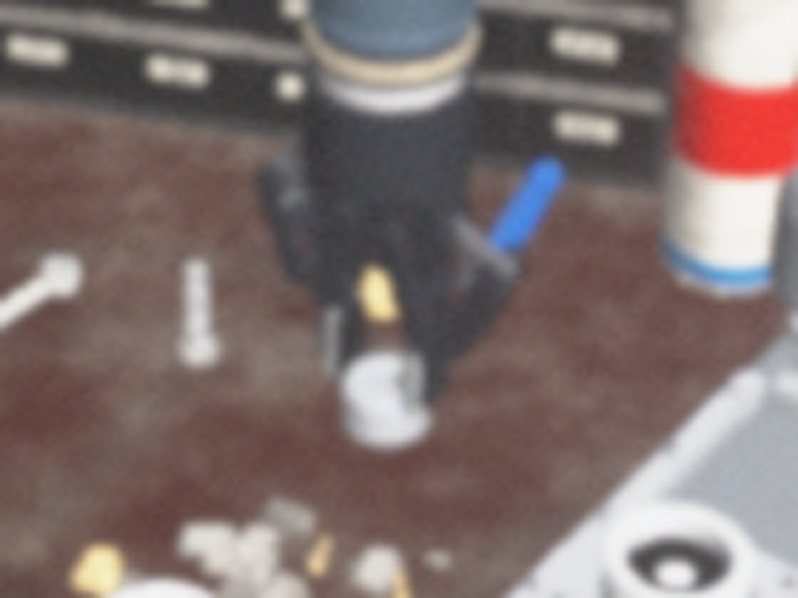

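```bash
python3 - <<'E'
from h import *
import pickle
p=pickle.load(open("w9.pkl","rb"))
s=manip.sense();Rm=R.from_quat(s["tool_rot"])
for uv in((385.5,392),):
    X=onz(p,np.array(uv)/1.5,.024);print(X,"tool mm",Rm.inv().apply(X-s["tcp_pos"])*1e3)
n=.5354,.1886
go((.5163,.3782,.13),201);go((n[0],n[1],.13),201)
q=pickle.load(open("s9.pkl","rb"))
for z in(.008,.012,.016,.02):
  for sgn in(-1,1):
    b=s["tcp_pos"][:2]+sgn*.0225*np.array([-.357,.934]); u=proj(q,(*b,z));print(z,sgn,((u-[190,170])*5.7).round(0))
E
```

```text
[0.51396349 0.37788202 0.024     ] tool mm [ 2.39031338  0.60059617 20.55644992]
shift tool mm [ -0.1   0.1 -85.4] turn deg [-0.    0.11 -0.06] toolx yaw -159.1
shift tool mm [  49.8 -183.8  -85.5] turn deg [-0.    0.11 -0.06] toolx yaw -159.1
0.008 -1 [420. 427.]
0.008 1 [342. 388.]
0.012 -1 [420. 420.]
0.012 1 [342. 382.]
0.016 -1 [420. 414.]
0.016 1 [342. 375.]
0.02 -1 [420. 407.]
0.02 1 [342. 368.]
```

>>> play_rows(steps=[[[0,0,-0.04,0,0,0],[0,0,-0.03,0,0,0],[0.011,-0.041,-0.011,0,0,0],[0.012,-0.048,0,0,0,0],[0.012,-0.048,0,0,0,0],[0.0125,-0.046,0,0,0,0],[0,0,0,0,0,0],[0,0,0,0,0,0]]])

```text
t: 12.72
tcp_pos: [0.5369, 0.1902, 0.1241]
tool_rot: [-0.181, 0.983, 0.0, 0.0]
force: [0.6, 0.7, -0.8]
finger_gap: 0.423
```

```bash
python3 - <<'E'
from h import *
import pickle
s=st()
p=snap("wrist","w10.png",None,1.5);pickle.dump(p,open("w10.pkl","wb"))
go((.5373,.1893,.0926),201)
E
```

```text
t 12.72 tcp [0.5369 0.1902 0.1241] rv [[-0.934, -0.357, 0.0], [-0.357, 0.934, 0.0], [-0.0, 0.0, -1.0]] F [ 0.6  0.7 -0.8] gap 0.423
shift tool mm [ 0.1 -1.6 31.5] turn deg [ 0.02  0.03 -0.04] toolx yaw -159.0
```

View pics/w10.png

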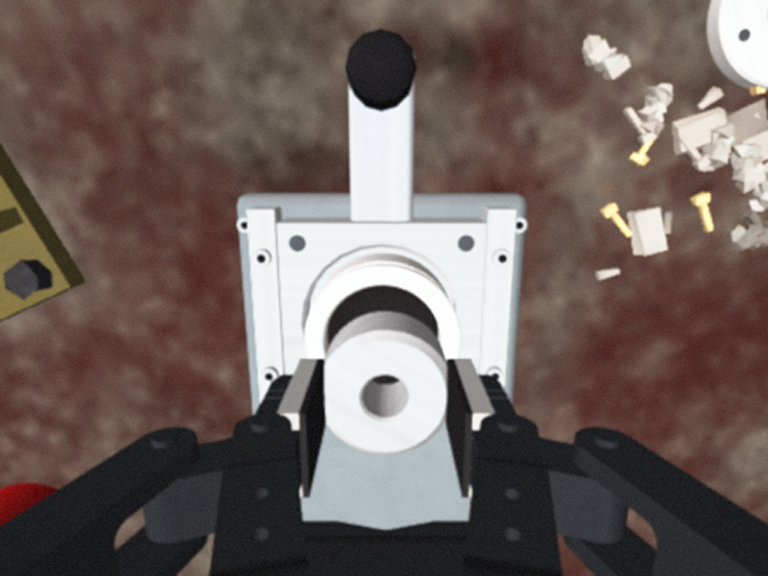

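>>> play_rows(steps=[[[0,-0.0016,0.008,0,0,0],[0,0,0.01,0,0,0],[0,0,0.006,0,0,0],[0,0,0.004,0,0,0],[0,0,0,0,0,0]]])

```text
t: 13.4
tcp_pos: [0.5372, 0.1885, 0.0954]
tool_rot: [-0.182, 0.983, 0.0, -0.0]
force: [-0.2, -0.2, -0.8]
finger_gap: 0.426
```

>>> play_rows(steps=[[[0,0,0.0015,0,0,0],[0,0,0.0012,0,0,0],[0,0,0,0,0,0]]])

```text
t: 13.78
tcp_pos: [0.5374, 0.1885, 0.0933]
tool_rot: [-0.182, 0.983, -0.0, 0.0]
force: [1.0, -0.0, -1.3]
finger_gap: 0.426
```

```bash
python3 - <<'E'
from h import *
import pickle
s=st()
p=snap("wrist","w11.png",None,1.5);pickle.dump(p,open("w11.pkl","wb"))
p=snap("side","s11.png",(250,190,370,320),4.6)
E
```

```text
t 13.78 tcp [0.5374 0.1885 0.0933] rv [[-0.934, -0.357, 0.0], [-0.357, 0.934, 0.0], [-0.0, -0.0, -1.0]] F [ 1.  -0.  -1.3] gap 0.426
```

View pics/w11.png

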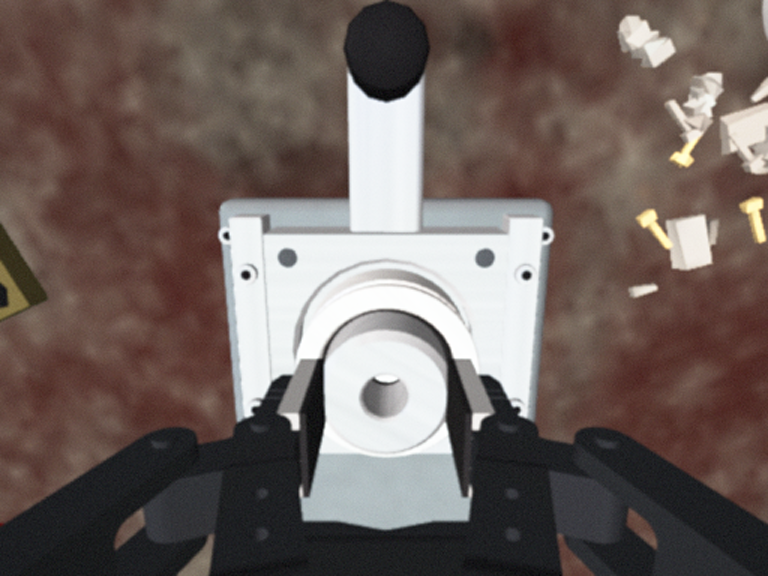

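View pics/s11.png

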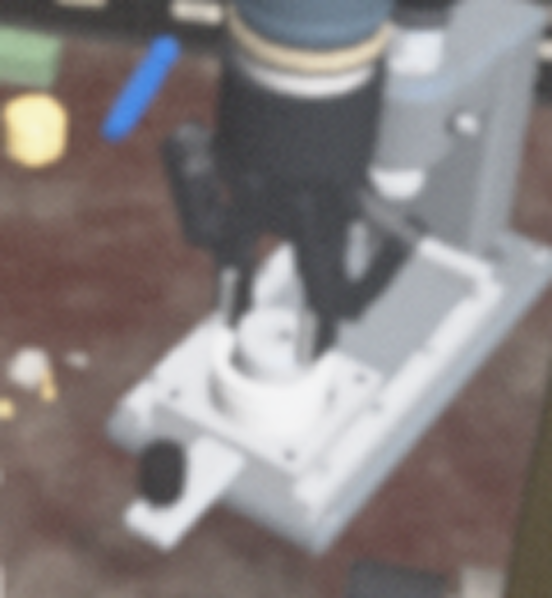

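>>> play_rows(steps=[[[0,0,0.0006,0,0,0],[0,0,0,0,0,0],[0,0,0,0,0,0],[0,0,-0.02,0,0,0],[0,0,-0.04,0,0,0],[0.032,0.0425,0,0,0,0],[0.032,0.0425,0,0,0,0],[0.032,0.0425,0,0,0,0],[0.032,0.0425,0,0,0,0],[0,0,0,0,0,-7.5]]], fingers=0.85)

```text
t: 15.12
tcp_pos: [0.3527, 0.3024, 0.1526]
tool_rot: [-0.25, 0.968, -0.0, -0.002]
force: [0.9, -0.7, 0.0]
finger_gap: 0.85
```

>>> play_rows(steps=[[[0,0,0,0,0,-7.5],[0,0,0,0,0,0]]], fingers=0.5)

```text
t: 15.38
tcp_pos: [0.3571, 0.3018, 0.1528]
tool_rot: [-0.308, 0.951, 0.0, 0.0]
force: [-0.8, 0.9, -0.3]
finger_gap: 0.5
```

```bash
python3 - <<'E'
from h import *
import pickle
s=st()
p=snap("wrist","w12.png",None,1.5);pickle.dump(p,open("w12.pkl","wb"))
q=snap("side","s12.png",(250,190,370,320),4.6)
p1=pickle.load(open("w2.pkl","rb"))
e=ell(p,195,135,320,270,200);print("disc",e,onz(p,e[0],.01))
E
```

```text
t 15.38 tcp [0.3571 0.3018 0.1528] rv [[-0.81, -0.586, 0.0], [-0.586, 0.81, 0.0], [-0.0, -0.0, -1.0]] F [-0.8  0.9 -0.3] gap 0.5
disc (array([254.21593094, 193.74968338]), array([71.4, 73.2])) [0.35650011 0.30038928 0.01      ]
```

View pics/w12.png

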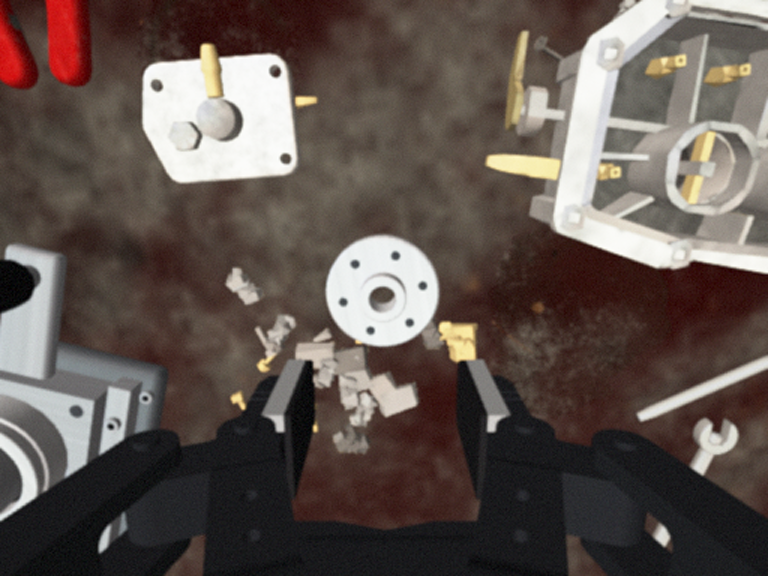

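View pics/s12.png

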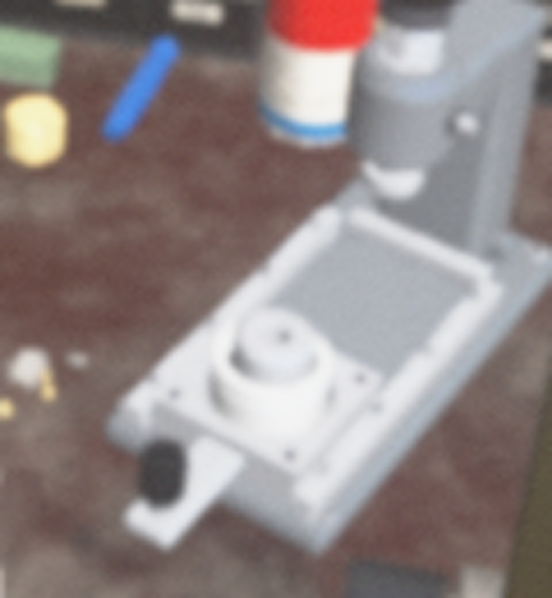

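```bash
python3 - <<'E'
from h import *
import pickle
p=pickle.load(open("w12.pkl","rb"))
print(onz(p,np.array((382.5,294))/1.5,.022)); im=p["img"][:,:,::-1]
cv2.imwrite("pics/w12c.png",cv2.resize(im[150:240,210:300],None,fx=6,fy=6,interpolation=cv2.INTER_CUBIC))
go((.3565,.3005,.041),216)
E
```

```text
[0.3550127  0.30012716 0.022     ]
shift tool mm [  1.3  -0.4 111.7] turn deg [-0.    0.01 -0.2 ] toolx yaw -144.2
```

View pics/w12c.png

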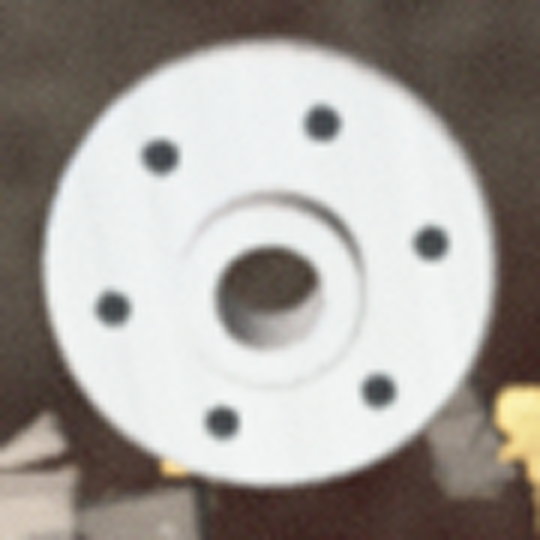

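>>> play_rows(steps=[[[0.001,-0.0005,0.03,0,0,0],[0,0,0.04,0,0,0],[0,0,0.025,0,0,0],[0,0,0.012,0,0,0],[0,0,0.003,0,0,0],[0,0,0,0,0,0]]])

```text
t: 16.23
tcp_pos: [0.357, 0.3007, 0.0431]
tool_rot: [-0.308, 0.951, 0.0, 0.001]
force: [0.6, 0.4, -0.3]
finger_gap: 0.501
```

```bash
python3 - <<'E'
from h import *
import pickle
s=st()
p=snap("wrist","w13.png",None,1.5);pickle.dump(p,open("w13.pkl","wb"))
q=snap("side","s13.png",(160,220,280,320),6)
E
```

```text
t 16.23 tcp [0.357  0.3007 0.0431] rv [[-0.81, -0.586, 0.001], [-0.586, 0.81, 0.0], [-0.001, -0.0, -1.0]] F [ 0.6  0.4 -0.3] gap 0.501
```

View pics/w13.png

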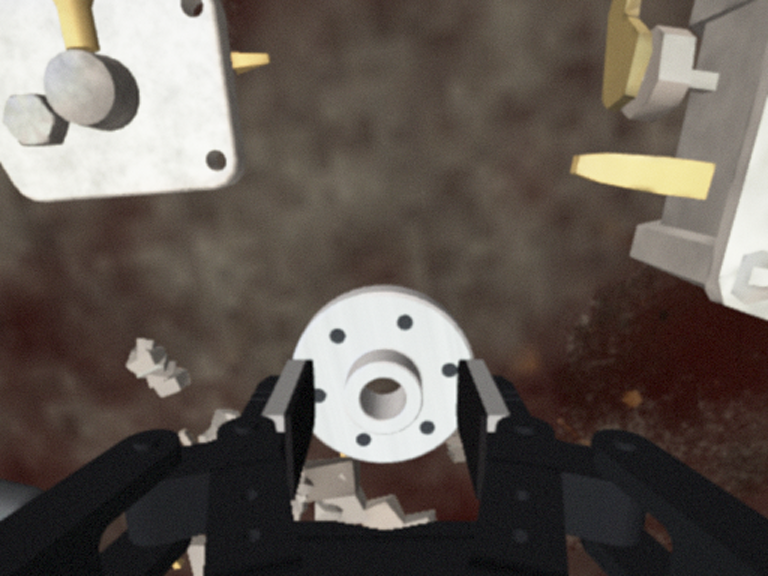

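View pics/s13.png

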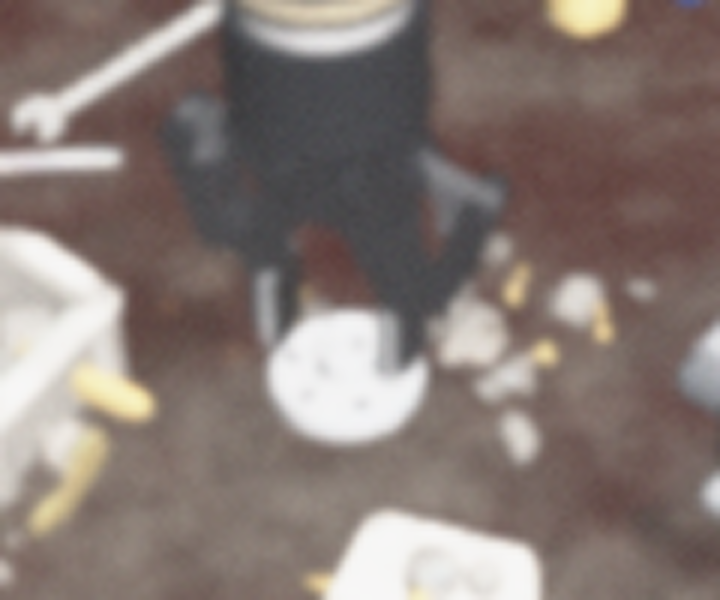

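>>> play_rows(steps=[[[0,0,0,0,0,0],[0,0,0,0,0,0],[0,0,0,0,0,0],[0,0,0,0,0,0],[0,0,0,0,0,0]]], fingers=0, squeeze=50)

```text
t: 16.95
tcp_pos: [0.357, 0.3008, 0.0436]
tool_rot: [-0.308, 0.951, 0.0, 0.001]
force: [-0.5, 0.2, 6.0]
finger_gap: 0.235
```

>>> play_rows(steps=[[[0,0,-0.01,0,0,0],[0,0,-0.03,0,0,0],[0,0,0,0,0,0],[0,0,0,0,0,0]]])

```text
t: 17.45
tcp_pos: [0.3565, 0.3006, 0.0827]
tool_rot: [-0.308, 0.951, 0.0, 0.0]
force: [-0.5, -1.0, -0.8]
finger_gap: 0.23
```

```bash
python3 - <<'E'
from h import *
import pickle
s=st()
p=snap("wrist","w14.png",None,1.5);pickle.dump(p,open("w14.pkl","wb"))
q=snap("side","s14.png",(160,210,280,310),6)
E
```

```text
t 17.45 tcp [0.3565 0.3006 0.0827] rv [[-0.81, -0.587, 0.0], [-0.587, 0.81, 0.0], [-0.0, -0.0, -1.0]] F [-0.5 -1.  -0.8] gap 0.23
```

View pics/w14.png

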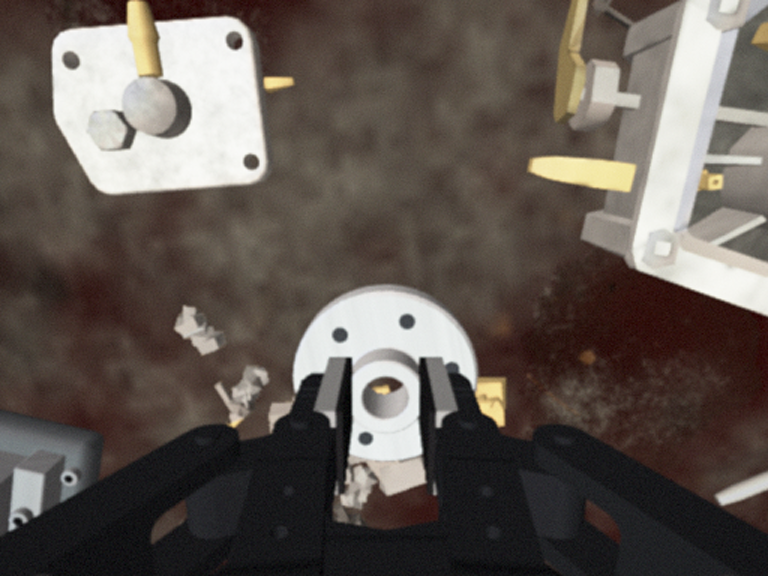

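View pics/s14.png

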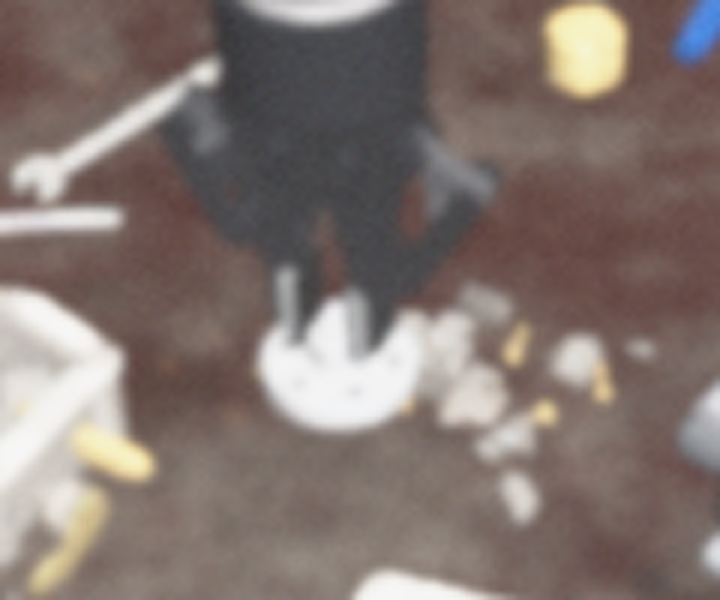

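>>> play_rows(steps=[[[-0.0352,-0.0318,-0.022,0,0,0],[-0.0352,-0.0318,-0.022,0,0,0],[-0.0352,-0.0318,-0.022,0,0,0],[-0.0352,-0.0318,-0.022,0,0,0],[0,0,0,0,0,7.5],[0,0,0,0,0,7.5],[0,0,0,0,0,0],[0,0,0,0,0,0]]])

```text
t: 18.55
tcp_pos: [0.5447, 0.2801, 0.1698]
tool_rot: [-0.183, 0.983, -0.0, -0.001]
force: [0.1, -0.1, -1.4]
finger_gap: 0.232
```

```bash
python3 - <<'E'
from h import *
import pickle
p=pickle.load(open("w14.pkl","rb"))
Rm=np.array([[-.81,-.587,0],[-.587,.81,0],[0,0,-1]]);tcp=np.array([.3565,.3006,.0827])
for uv,z in(((386,395),.061),((385.5,377),.049)): print("cover in tool",Rm.T@(onz(p,np.array(uv)/1.5,z)-tcp)*1e3)
s=st()
p=snap("wrist","w15.png",None,1.5);pickle.dump(p,open("w15.pkl","wb"))
im=p["img"][:,:,::-1];cv2.imwrite("pics/w15c.png",cv2.resize(im[90:220,90:250],None,fx=5,fy=5,interpolation=cv2.INTER_CUBIC)[:600])
E
```

```text
cover in tool [ 0.7229923   1.21314016 21.7       ]
cover in tool [ 1.12172199  1.09342669 33.7       ]
t 18.55 tcp [0.5447 0.2801 0.1698] rv [[-0.933, -0.359, -0.002], [-0.359, 0.933, -0.0], [0.002, 0.0, -1.0]] F [ 0.1 -0.1 -1.4] gap 0.232
```

View pics/w15.png

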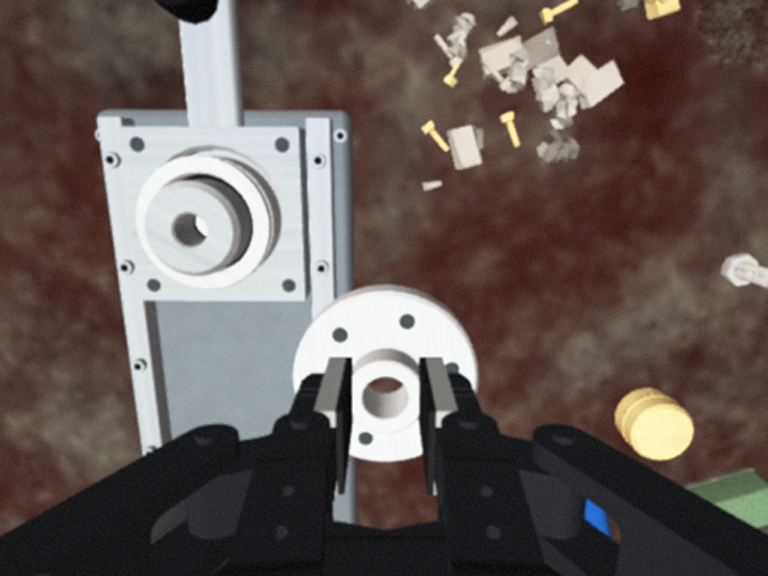

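View pics/w15c.png

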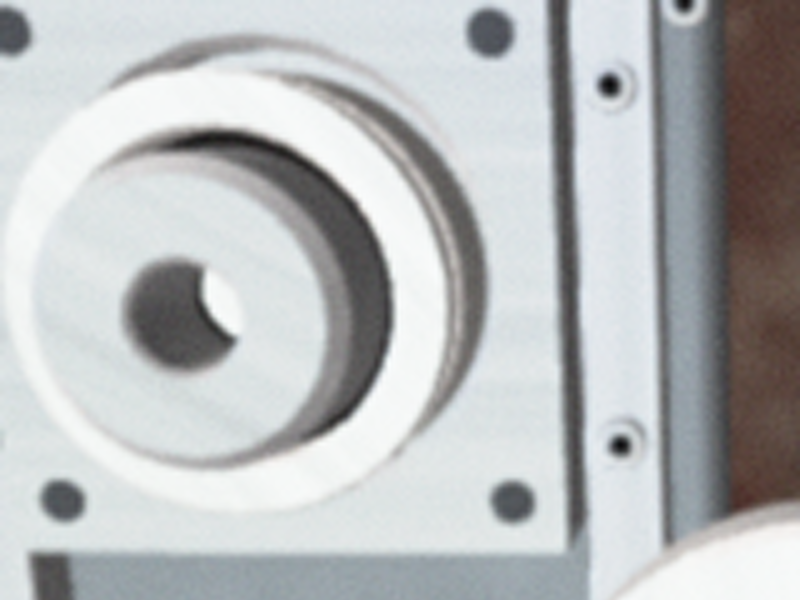

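```bash
python3 - <<'E'
from h import *
import pickle
p=pickle.load(open("w15.pkl","rb"))
s=manip.sense();Rm=R.from_quat(s["tool_rot"])
h=onz(p,np.array((182,315))/5+90,.072);f=onz(p,np.array((179,308))/5+90,.072);print("bush",h,f)
e=Rm.inv().apply(onz(p,np.array((386,395))/1.5,.1698-.0436+.022)-s["tcp_pos"]);print("hub tool",e*1e3)
e=Rm.inv().apply(onz(p,np.array((385.5,377))/1.5,.1698-.0436+.01)-s["tcp_pos"]);print("disc tool",e*1e3)
# rim of housing centre check via screws
S=[np.array(q)/1.5 for q in((136,144),(282,144),(289,286),(153,286))]
print("nest",np.mean([onz(p,q,.038) for q in S],0))
b=(h+f)/2
t=b-Rm.apply([.0009,.0006,0]);go((t[0],t[1],.14),201)
E
```

```text
bush [0.53682041 0.18957518 0.072     ] [0.53610112 0.18898781 0.072     ]
hub tool [ 1.07686454  0.71758018 21.79447836]
disc tool [ 1.48271132  0.60081851 33.79496332]
nest [0.53563034 0.18912609 0.038     ]
shift tool mm [ 39.5 -82.4  30. ] turn deg [ 0.   -0.07  0.02] toolx yaw -159.0
```

>>> play_rows(steps=[[[0.013,-0.028,0,0,0,0],[0.013,-0.028,0,0,0,0],[0.0135,-0.0264,0.01,0,0,0],[0,0,0.02,0,0,0],[0,0,0,0,0,0],[0,0,0,0,0,0]]])

```text
t: 19.35
tcp_pos: [0.5381, 0.1895, 0.141]
tool_rot: [-0.182, 0.983, 0.0, 0.0]
force: [-0.4, 0.1, -0.2]
finger_gap: 0.235
```

```bash
python3 - <<'E'
from h import *
import pickle
s=st()
p=snap("wrist","w16.png",None,1.5);pickle.dump(p,open("w16.pkl","wb"))
q=snap("side","s16.png",(250,190,370,320),4.6)
go((.5376,.1890,.1125),201)
E
```

```text
t 19.35 tcp [0.5381 0.1895 0.141 ] rv [[-0.934, -0.358, 0.001], [-0.358, 0.934, 0.0], [-0.001, -0.0, -1.0]] F [-0.4  0.1 -0.2] gap 0.235
shift tool mm [ 0.9 -0.4 28.8] turn deg [-0.02  0.09 -0.01] toolx yaw -159.0
```

View pics/w16.png

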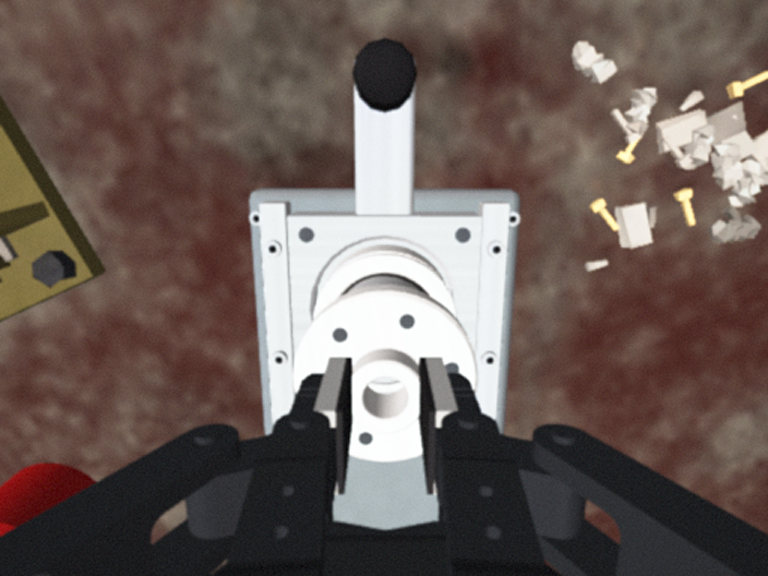

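View pics/s16.png

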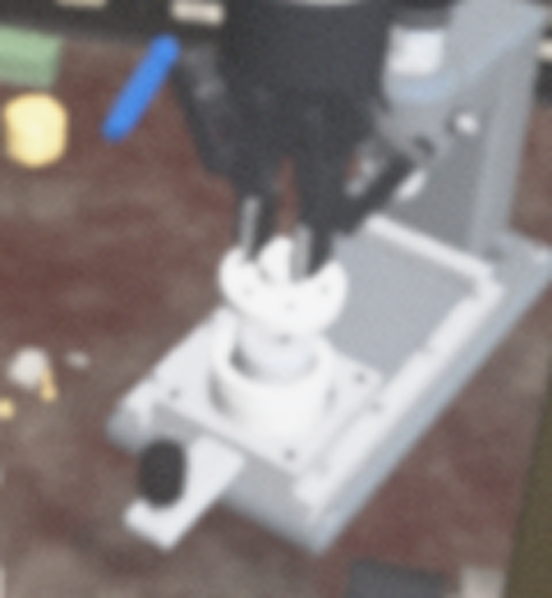

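>>> play_rows(steps=[[[0.0006,-0.0003,0.01,0,0,0],[0,0,0.008,0,0,0],[0,0,0.004,0,0,0],[0,0,0.003,0,0,0],[0,0,0.002,0,0,0],[0,0,0,0,0,0]]])

```text
t: 20.2
tcp_pos: [0.5374, 0.1886, 0.1135]
tool_rot: [-0.182, 0.983, -0.0, -0.0]
force: [-0.1, 0.2, -0.5]
finger_gap: 0.233
```

>>> play_rows(steps=[[[0,0,0.0012,0,0,0],[0,0,0.0005,0,0,0],[0,0,0,0,0,0]]])

```text
t: 20.58
tcp_pos: [0.5373, 0.1886, 0.1119]
tool_rot: [-0.182, 0.983, -0.0, 0.0]
force: [-0.6, 0.5, -1.1]
finger_gap: 0.233
```

```bash
python3 - <<'E'
from h import *
s=st()
p=snap("wrist","w17.png",None,1.5)
q=snap("side","s17.png",(250,190,370,320),4.6)
E
```

```text
t 20.57 tcp [0.5373 0.1886 0.1119] rv [[-0.934, -0.357, 0.0], [-0.357, 0.934, -0.0], [-0.0, -0.0, -1.0]] F [-0.6  0.5 -1.1] gap 0.233
```

View pics/w17.png

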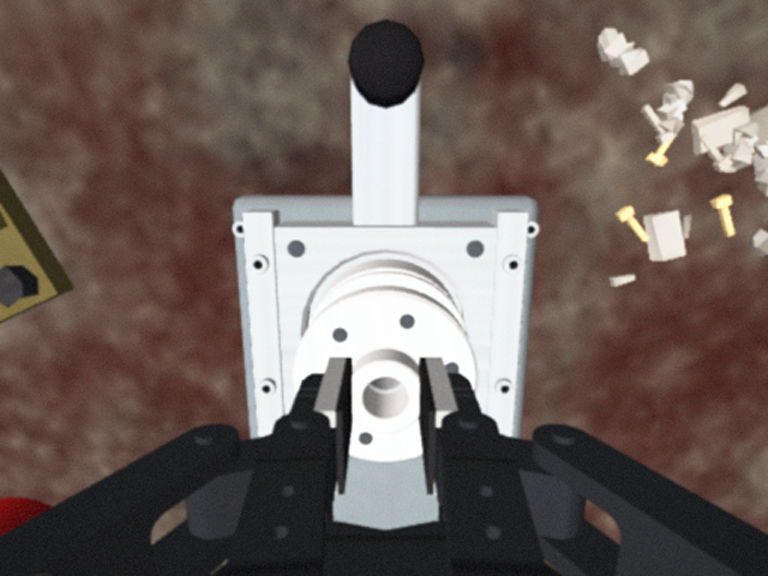

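View pics/s17.png

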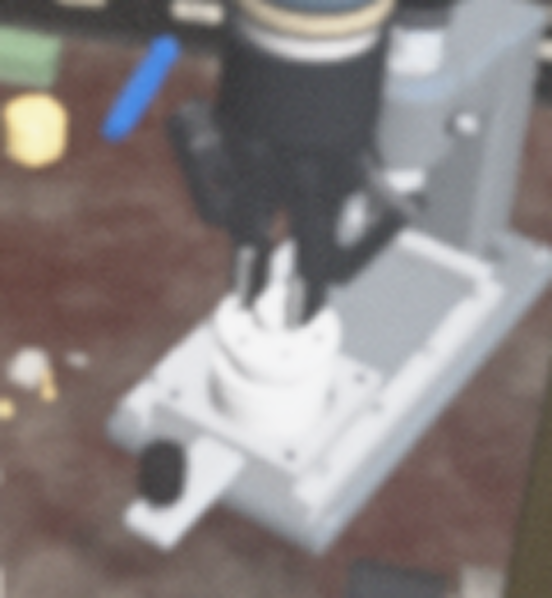

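>>> play_rows(steps=[[[0,0,0.0003,0,0,0],[0,0,0,0,0,0],[0,0,0,0,0,0],[0,0,-0.015,0,0,0],[0,0,-0.035,0,0,0],[0.045,0,0,0,0,0],[0.0495,0,0,0,0,0],[0,0,0,0,0,0],[0,0,0,0,0,0]]], fingers=0.5)

```text
t: 21.8
tcp_pos: [0.4505, 0.155, 0.1627]
tool_rot: [-0.181, 0.983, -0.0, 0.002]
force: [-0.4, -0.4, -0.5]
finger_gap: 0.502
```

```bash
python3 - <<'E'
from h import *
import pickle
s=st()
p=snap("wrist","w18.png",None,1.5);pickle.dump(p,open("w18.pkl","wb"))
q=snap("side","s18.png",(250,170,370,320),4)
go((.4467,.1547,.08),201)
E
```

```text
t 21.8 tcp [0.4505 0.155  0.1627] rv [[-0.934, -0.357, 0.004], [-0.357, 0.934, 0.0], [-0.003, -0.001, -1.0]] F [-0.4 -0.4 -0.5] gap 0.502
shift tool mm [ 4.6  1.3 82.3] turn deg [-0.05  0.19 -0.07] toolx yaw -159.1
```

View pics/w18.png

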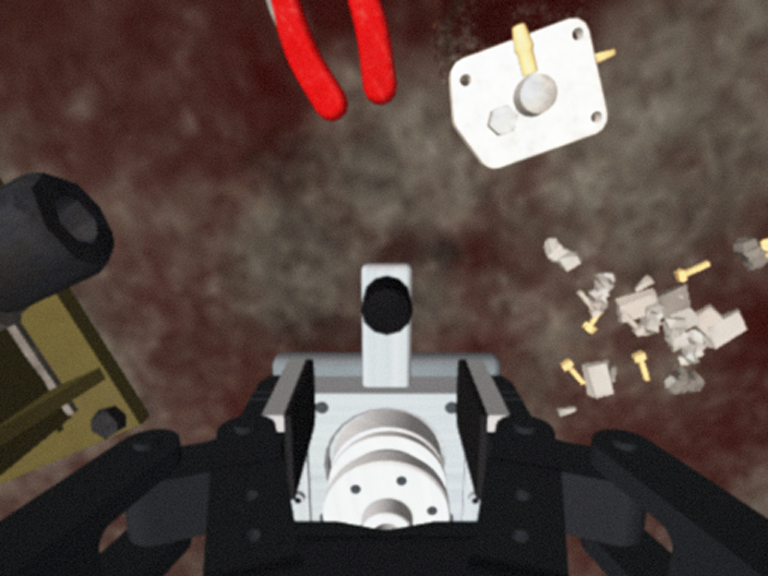

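View pics/s18.png

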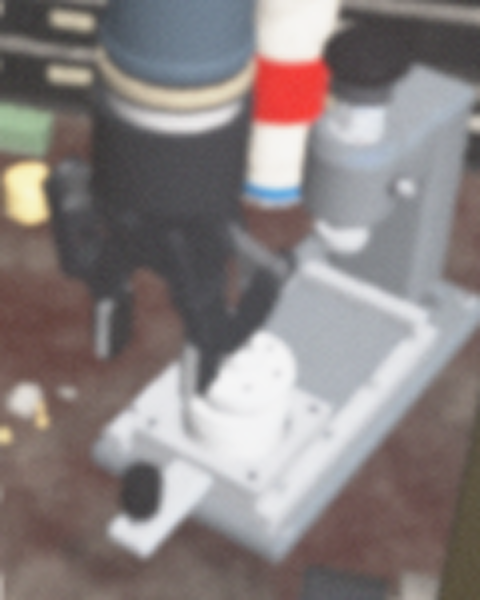

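```bash
python3 - <<'E'
from h import *
import pickle
p=pickle.load(open("w18.pkl","rb"))
e=ell(p,238,178,278,226,90,True);print(e,onz(p,e[0],.064),onz(p,np.array((387,303))/1.5,.068))
st();go((.4467,.1547,.08),201)
E
```

```text
(array([257.579422  , 201.63744736]), array([42.6, 56.5])) [0.44339477 0.15341472 0.064     ] [0.44245817 0.15333231 0.068     ]
t 21.9 tcp [0.4512 0.1552 0.1623] rv [[-0.934, -0.357, 0.003], [-0.357, 0.934, 0.0], [-0.003, -0.001, -1.0]] F [-0.1  0.3 -0. ] gap 0.502
shift tool mm [ 4.6  1.3 82.3] turn deg [-0.05  0.19 -0.07] toolx yaw -159.1
```

>>> play_rows(steps=[[[0.004,0.0004,0.02,0,0,0],[0,0,0.035,0,0,0],[0,0,0.022,0,0,0],[0,0,0.006,0,0,0],[0,0,0,0,0,0]]])

```text
t: 22.52
tcp_pos: [0.446, 0.154, 0.0785]
tool_rot: [-0.182, 0.983, -0.0, 0.0]
force: [1.1, 0.0, 0.8]
finger_gap: 0.499
```

>>> play_rows(steps=[[[0,0,0,0,0,0],[0,0,0,0,0,0],[0,0,0,0,0,0],[0,0,0,0,0,0]]], fingers=0, squeeze=40)

```text
t: 23.02
tcp_pos: [0.4461, 0.1538, 0.0795]
tool_rot: [-0.182, 0.983, -0.0, 0.001]
force: [0.7, -0.9, 6.8]
finger_gap: 0.247
```

```bash
python3 - <<'E'
from h import *
s=st()
p=snap("wrist","w19.png",None,1.5)
E
```

```text
t 23.02 tcp [0.4461 0.1538 0.0795] rv [[-0.934, -0.357, 0.003], [-0.357, 0.934, 0.0], [-0.002, -0.001, -1.0]] F [ 0.7 -0.9  6.8] gap 0.247
```

View pics/w19.png

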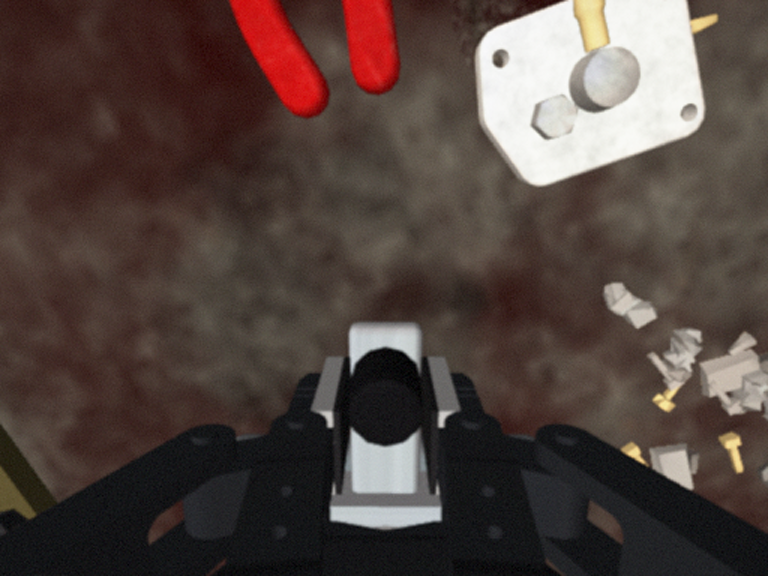

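>>> play_rows(steps=[[[-0.004,0,0,0,0,0],[-0.008,0,0,0,0,0],[-0.012,0,0,0,0,0],[-0.014,0,0,0,0,0],[-0.014,0,0,0,0,0],[-0.014,0,0,0,0,0],[-0.014,0,0,0,0,0],[-0.012,0,0,0,0,0],[-0.01,0,0,0,0,0],[-0.008,0,0,0,0,0]]])

```text
t: 24.32
tcp_pos: [0.5474, 0.1925, 0.0796]
tool_rot: [-0.182, 0.983, -0.0, -0.001]
force: [-2.3, -3.9, 8.7]
finger_gap: 0.248
```

>>> play_rows(steps=[[[-0.005,0,0,0,0,0],[-0.004,0,0,0,0,0],[-0.002,0,0,0,0,0],[0,0,0,0,0,0],[0,0,0,0,0,0]]])

```text
t: 24.95
tcp_pos: [0.5521, 0.1943, 0.0795]
tool_rot: [-0.182, 0.983, -0.001, -0.007]
force: [-10.5, -8.7, 15.4]
finger_gap: 0.252
```

```bash
python3 - <<'E'
from h import *
s=st();print(np.linalg.norm(s["tcp_pos"][:2]-[.4461,.1538]))
q=snap("side","s20.png",(250,150,390,310),3.7)
p=snap("wrist","w20.png")
E
```

```text
t 24.95 tcp [0.5521 0.1943 0.0795] rv [[-0.933, -0.359, -0.014], [-0.359, 0.933, -0.005], [0.015, -0.0, -1.0]] F [-10.5  -8.7  15.4] gap 0.252
0.11348083378454643
```

View pics/s20.png

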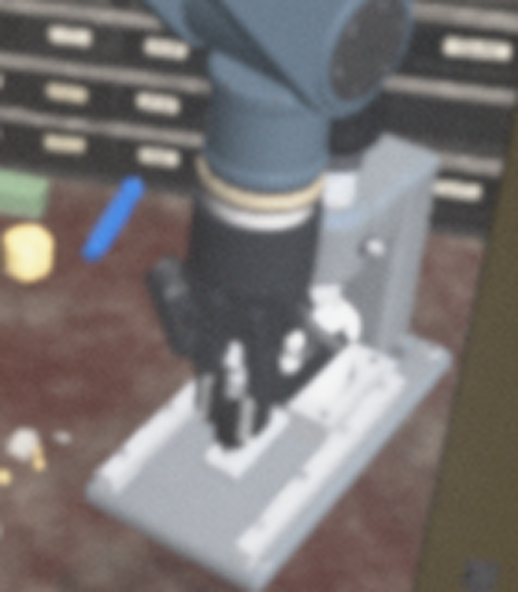

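```bash
python3 - <<'E'
from h import *
s=manip.sense();print(s["force"],s["ft_torque"],s["tau"].round(1),s["q"].round(3))
Rm=R.from_quat(s["tool_rot"]);print("tool F",Rm.inv().apply(s["force"]),"T",Rm.inv().apply(s["ft_torque"]))
q=snap("top","t21.png",(270,100,370,230),4.5)
E
```

```text
[-10.93480576  -9.79573766  16.29989739] [-1.54950079  1.71315271  0.03502381] [  3.  -38.4 -15.1   1.5  -3.3  -0. ] [ 0.149  0.727  1.652 -0.005  0.776 -1.785]
tool F [ 13.96154089  -5.22129153 -16.09430331] T [ 0.83186487  2.15511961 -0.02306236]
```

View pics/w20.png

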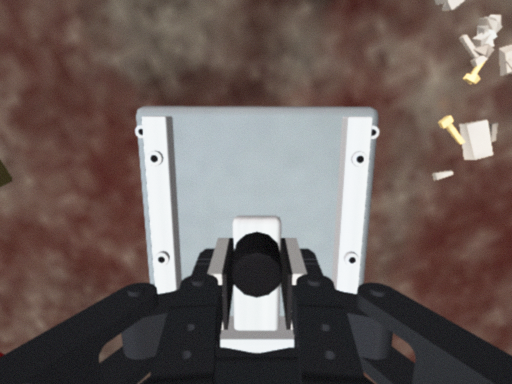

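View pics/t21.png

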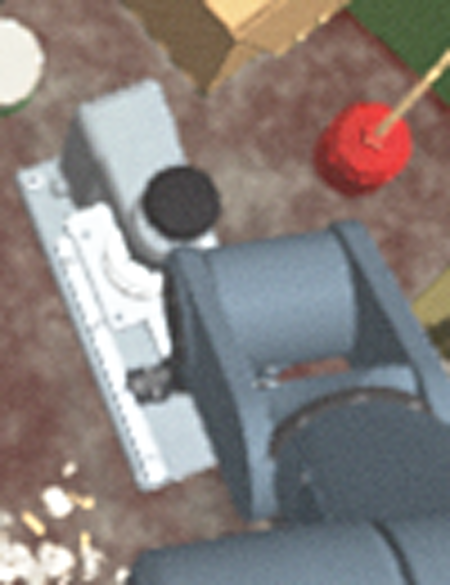

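>>> play_rows(steps=[[[-0.002,0,0,0,0,0],[-0.002,0,0,0,0,0],[0,0,0,0,0,0],[0,0,0,0,0,0]]])

```text
t: 25.6
tcp_pos: [0.5523, 0.1944, 0.0795]
tool_rot: [-0.183, 0.983, -0.002, -0.012]
force: [-15.8, -12.5, 22.4]
finger_gap: 0.248
```

```bash
python3 - <<'E'
from h import *
s=st();print(s["ft_torque"])
p=snap("wrist","w22.png")
g=ell(p,225,225,290,300,60,True);print(g)
q=cv2.imread("pics/w20.png");
E
```

```text
t 25.6 tcp [0.5523 0.1944 0.0795] rv [[-0.933, -0.36, -0.022], [-0.36, 0.933, -0.008], [0.023, 0.0, -1.0]] F [-15.8 -12.5  22.4] gap 0.248
[-2.22753884  2.50888708 -0.00293694]
(array([256.75172234, 268.39305115]), array([69.1, 70.6]))
```

View pics/w22.png

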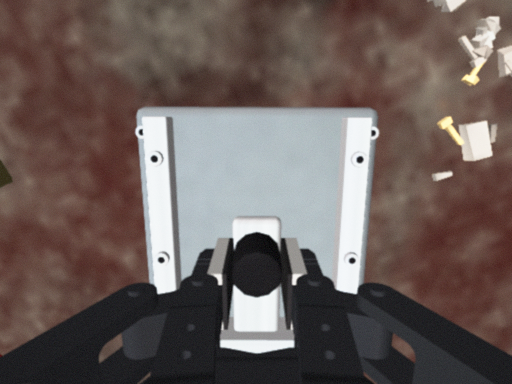

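>>> play_rows(steps=[[[0.005,0,0,0,0,0],[0.004,0,0,0,0,0],[0,0,0,0,0,0],[0,0,0,0,0,0]]])

```text
t: 26.15
tcp_pos: [0.5519, 0.1942, 0.0795]
tool_rot: [-0.182, 0.983, -0.001, -0.002]
force: [-3.7, -4.3, 8.3]
finger_gap: 0.245
```

>>> play_rows(steps=[[[0,0,0,0,0,0],[0,0,0,0,0,0],[0,0,-0.03,0,0,0],[0,0,-0.055,0,0,0],[0,0,-0.055,0,0,0],[0,0,-0.055,0,0,0],[0,0,-0.055,0,0,0],[0,0,0,0,0,0],[0,0,0,0,0,0]]], fingers=0.5)

```text
t: 27.28
tcp_pos: [0.5529, 0.1953, 0.328]
tool_rot: [-0.182, 0.983, 0.0, -0.001]
force: [-0.2, 0.5, -0.5]
finger_gap: 0.499
```

>>> play_rows(steps=[[[-0.03,0,0,0,0,0],[-0.035,0,0,0,0,0],[-0.03,0,0,0,0,0],[0,0,0,0,0,0],[0,0,0,0,0,0]]], fingers=0)

```text
t: 27.9
tcp_pos: [0.6408, 0.2289, 0.3264]
tool_rot: [-0.182, 0.983, -0.0, -0.003]
force: [-0.0, -0.2, -0.2]
finger_gap: 0.001
```

```bash
python3 - <<'E'
from h import *
import pickle
s=st()
p=snap("wrist","w23.png",None,1.5);pickle.dump(p,open("w23.pkl","wb"))
q=snap("side","s23.png",(250,120,390,310),3.1);pickle.dump(q,open("s23.pkl","wb"))
E
```

```text
t 27.9 tcp [0.6408 0.2289 0.3264] rv [[-0.934, -0.357, -0.005], [-0.357, 0.934, -0.001], [0.005, 0.001, -1.0]] F [-0.  -0.2 -0.2] gap 0.001
```

View pics/w23.png

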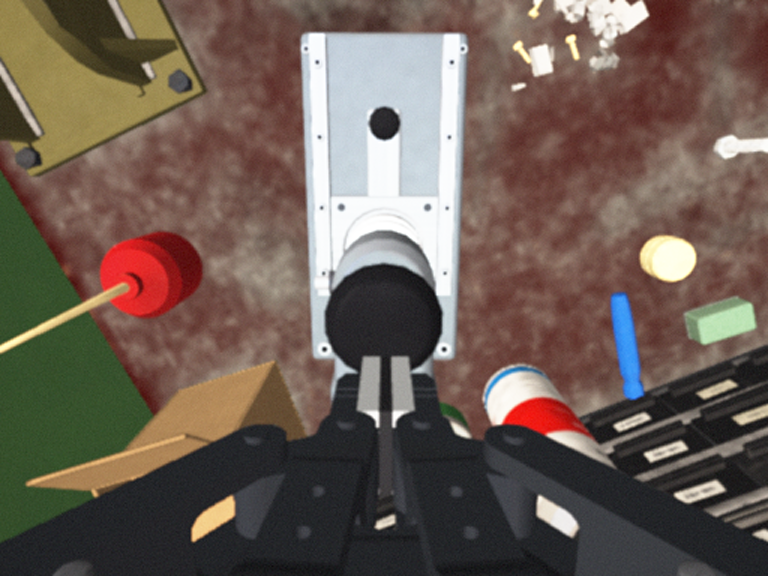

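View pics/s23.png

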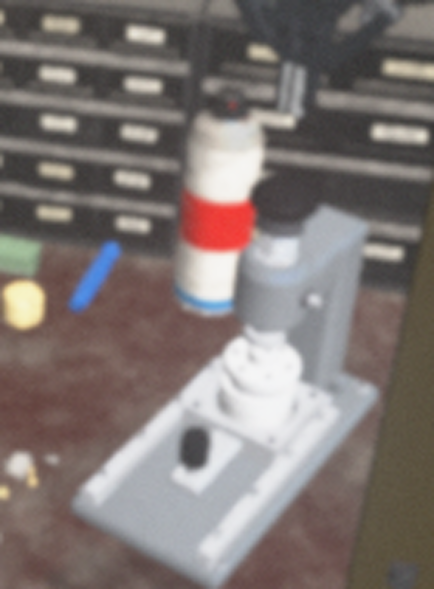

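```bash
python3 - <<'E'
from h import *
import pickle
p=pickle.load(open("w23.pkl","rb"));a=np.radians(20.9)
W=[onz(p,np.array(u)/1.5,.038) for u in((341,207),(428,207))];print(np.linalg.norm(W[0]-W[1]))
n=(W[0]+W[1])/2+.0338*np.array([np.cos(a),np.sin(a),0]);print("nest",n)
for z in(.215,.225,.24): print("palm",z,onz(p,np.array((384,318))/1.5,z))
print("shknob",onz(p,np.array((385,120))/1.5,.068))
# expected palm outline for candidate ram axes
for X in((.6412,.229),(.6475,.2314)):
  for z in(.215,.225,.235):
    pts=np.array([proj(p,(X[0]+.0265*np.cos(t),X[1]+.0265*np.sin(t),z)) for t in np.linspace(0,6.28,40)])*1.5
    print(X,z,pts.min(0).round(0),pts.max(0).round(0))
q=pickle.load(open("s23.pkl","rb"))
im=q["img"][:,:,::-1];cv2.imwrite("pics/s23c.png",cv2.resize(im[165:270,300:380],None,fx=6,fy=5.5,interpolation=cv2.INTER_CUBIC))
for X in((.6412,.229),(.6475,.2314)):
  for z in(.1006,.09,.068): print(X,z,((proj(q,(*X,z))-[300,165])*[6,5.5]).round(0))
E
```

```text
0.06843476413864533
nest [0.64098818 0.22971526 0.038     ]
palm 0.215 [0.64350489 0.23015329 0.215     ]
palm 0.225 [0.64060201 0.22903554 0.225     ]
palm 0.24 [0.6362477  0.22735892 0.24      ]
shknob [0.55087806 0.19555494 0.068     ]
(0.6412, 0.229) 0.215 [327. 257.] [440. 365.]
(0.6412, 0.229) 0.225 [324. 261.] [442. 374.]
(0.6412, 0.229) 0.235 [322. 266.] [445. 383.]
(0.6475, 0.2314) 0.215 [327. 271.] [440. 378.]
(0.6475, 0.2314) 0.225 [325. 276.] [442. 387.]
(0.6475, 0.2314) 0.235 [322. 281.] [445. 397.]
(0.6412, 0.229) 0.1006 [204. 352.]
(0.6412, 0.229) 0.09 [201. 371.]
(0.6412, 0.229) 0.068 [195. 410.]
(0.6475, 0.2314) 0.1006 [212. 345.]
(0.6475, 0.2314) 0.09 [209. 364.]
(0.6475, 0.2314) 0.068 [203. 402.]
```

View pics/s23c.png

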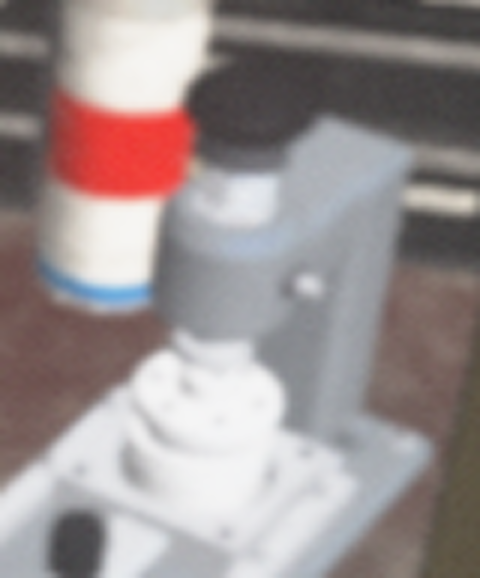

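>>> play_rows(steps=[[[0,0,0.025,0,0,0],[0,0,0.018,0,0,0],[0,0,0.004,0,0,0],[0,0,0.004,0,0,0],[0,0,0.004,0,0,0],[0,0,0.002,0,0,0]]], fingers=0, squeeze=60)

```text
t: 28.75
tcp_pos: [0.6424, 0.2292, 0.2718]
tool_rot: [-0.182, 0.983, -0.0, 0.0]
force: [0.6, -0.3, -0.6]
finger_gap: 0.0
```

>>> play_rows(steps=[[[0,0,0.002,0,0,0],[0,0,0.002,0,0,0],[0,0,0.002,0,0,0],[0,0,0.002,0,0,0]]])

```text
t: 29.25
tcp_pos: [0.6423, 0.2292, 0.2638]
tool_rot: [-0.182, 0.983, -0.0, 0.0]
force: [-0.4, -0.7, 1.5]
finger_gap: 0.002
```

>>> play_rows(steps=[[[0,0,0.002,0,0,0],[0,0,0.003,0,0,0],[0,0,0.003,0,0,0],[0,0,0.003,0,0,0],[0,0,0,0,0,0]]])

```text
t: 29.88
tcp_pos: [0.6423, 0.2292, 0.2534]
tool_rot: [-0.182, 0.983, -0.0, 0.0]
force: [-1.4, 0.0, 5.4]
finger_gap: -0.003
```

>>> play_rows(steps=[[[0,0,0.002,0,0,0],[0,0,0.002,0,0,0],[0,0,0.002,0,0,0],[0,0,0,0,0,0]]])

```text
t: 30.38
tcp_pos: [0.6423, 0.2292, 0.2484]
tool_rot: [-0.182, 0.983, -0.0, 0.001]
force: [-3.2, -0.8, 10.1]
finger_gap: -0.003
```

>>> play_rows(steps=[[[0,0,0.002,0,0,0],[0,0,0.002,0,0,0],[0,0,0,0,0,0]]])

```text
t: 30.75
tcp_pos: [0.6423, 0.2292, 0.2451]
tool_rot: [-0.182, 0.983, -0.0, 0.001]
force: [-3.6, -0.7, 11.0]
finger_gap: 0.002
```

Seal is moving (about 11 N). Continue to the stop.

>>> play_rows(steps=[[[0,0,0.002,0,0,0],[0,0,0.001,0,0,0],[0,0,0,0,0,0]]])

```text
t: 31.12
tcp_pos: [0.6423, 0.2292, 0.245]
tool_rot: [-0.182, 0.983, -0.0, 0.001]
force: [-8.1, -2.3, 21.3]
finger_gap: -0.002
```

>>> play_rows(steps=[[[0,0,0.002,0,0,0],[0,0,0.001,0,0,0],[0,0,0,0,0,0]]])

```text
t: 31.5
tcp_pos: [0.6424, 0.2292, 0.2448]
tool_rot: [-0.182, 0.983, -0.0, 0.002]
force: [-11.9, -2.5, 30.7]
finger_gap: 0.002
```

>>> play_rows(steps=[[[0,0,0,0,0,0],[0,0,-0.008,0,0,0],[0,0,-0.008,0,0,0],[0,0,-0.01,0,0,0],[0,0,-0.02,0,0,0],[0,0,-0.03,0,0,0],[0.04,0,-0.01,0,0,0],[0.05,0,0,0,0,0],[0.05,0,0,0,0,0],[0,0,0,0,0,0]]])

```text
t: 32.75
tcp_pos: [0.507, 0.1784, 0.3214]
tool_rot: [-0.181, 0.983, 0.0, -0.003]
force: [0.7, 0.3, -0.2]
finger_gap: 0.003
```

```bash
python3 - <<'E'
from h import *
import pickle
s=st()
p=snap("wrist","w24.png",None,1.5)
q=snap("side","s24.png",(300,165,380,270),5.5);pickle.dump(q,open("s24.pkl","wb"))
t=snap("top","t24.png",(270,100,350,230),4.5)
for l in("knob_top",): print([(d["score"],d["point"]) for d in manip.pinpoint(l,q)][:1],proj(q,(.641,.229,.24)),proj(q,(.641,.229,.22)))
E
```

```text
t 32.75 tcp [0.507  0.1784 0.3214] rv [[-0.934, -0.357, -0.006], [-0.357, 0.934, -0.001], [0.006, 0.001, -1.0]] F [ 0.7  0.3 -0.2] gap 0.003
[(0.57, [340.1, 179.4])] [340.85598005 179.91774048] [339.7886662  187.42741744]
```

View pics/s24.png

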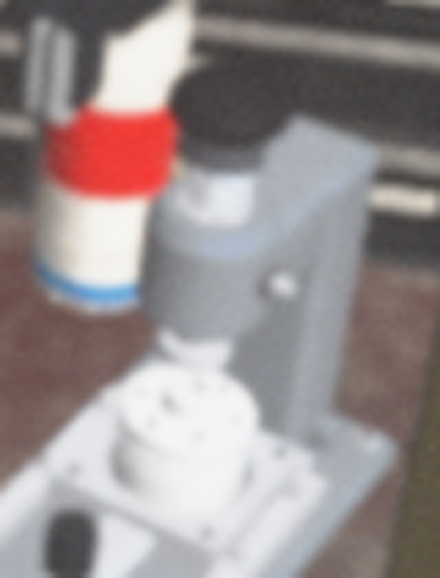

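View pics/w24.png

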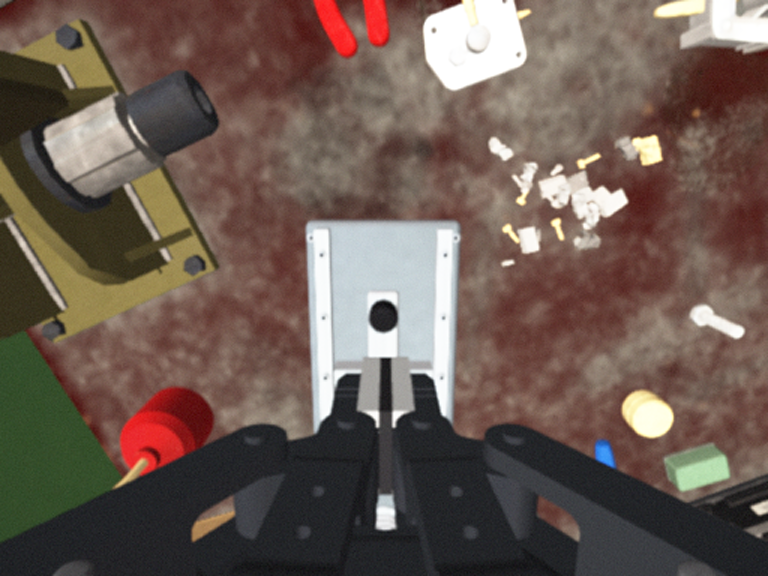

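```bash
python3 - <<'E'
from h import *
import pickle
q=pickle.load(open("s24.pkl","rb"))
for z in(.068,.078):
    pts=np.array([(proj(q,(.6412+.03*np.cos(t),.229+.03*np.sin(t),z))-[300,165])*5.5 for t in np.linspace(0,6.28,40)]);print(z,pts.min(0).round(),pts.max(0).round())
p=snap("wrist");print("shknob",onz(p,np.array((384,313))/1.5,.068))
E
```

```text
0.068 [111. 368.] [246. 454.]
0.078 [113. 350.] [249. 436.]
shknob [0.55565514 0.19567325 0.068     ]
```

```bash
python3 - <<'E'
from station import manip
print(manip.sign_off(), manip.sense()["t"])
E
```

```text
the job is handed in; nothing more can be done
the job is handed in; nothing more can be done
```

The cartridge is assembled and closed in the nest under the ram, and I handed the job in with the arm clear at about 33 s of the 72 s allowed. I placed housing, bush and cover in the asked order, pushed the shuttle in to its stop, and pressed the palm knob down once and let it spring back.

**What the last checks showed**
- **Knob stroke:** the fingers pushed the knob down about 20 mm. The force was about 11 N while the seal moved, then rose to about 31 N at the stop with no further travel.
- **Spring-back:** the side view shows the knob back at about 240 mm.
- **Cover:** its top face matches the closed height (about 68 mm above the bench) rather than the unpressed 78 mm. This rests on a single side picture compared with expected outlines. The seal itself cannot be seen under the cover.
- **Left alone:** I never handled the turquoise and yellow look-alikes of the spacer. Nothing fell.

**What disagreed**
- **Shuttle travel:** it moved only about 113.5 mm before a hard stop, not 120 mm, and an extra push did not move it. With the nest measured within about 1 mm of the ram's axis, I took this as fully in, meaning it started some 6 mm in.
- **Top camera:** its position for the nest differed from the wrist camera's by 4 to 8 mm. I used the wrist camera, and the parts went in without contact forces.
- **Shuttle knob:** the last wrist view put it about 5 mm further in than the view before pressing. I put this down to measurement scatter.

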